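Turn a slide carrier over onto the imager glass

TASK

The blue slide carrier has dried on the block heater, slides up, its near edge sticking out over the heater's front: tip it up, turn it over and lay it slides-down, flat on the imager's glass. Lower it gently, without dropping it or letting it slap down on the glass, then leave it snug against both white rulers in their corner, its long side along the far ruler, and let go. Do not disturb the bottle, the tube rack or the tip box.

Things in the scene. Friction and masses are not known exactly. Their poses are not given: they have to be found in the camera images.
- carrier: loose blue slab, 86 (x) x 128 (y) x 12 mm (z), 110-210 g; too wide to grip across, only through its thickness. Origin: centre of its plain back; z points out of its face (four pale glass slides, flush). Starts face up on the heater, axes roughly the heater's; its near (-x) long edge overhangs the front by 28-35 mm, its far edge lies up to 11 mm short of the lip, which stops it as it is tipped up
- heater: fixed white block heater, 150 mm wide. Origin on the bench; +x points away from the robot (yaw 0 to 0.4), z up. Flat aluminium top 75 mm above the bench, from x = -17 mm (front face; free space before and below the overhang) to a full-width lip at x = 45 mm, 5 mm proud, 6 mm thick; behind it a control strip to x = 102 mm. Left of the robot's middle
- imager: fixed light grey flatbed imager, 260 (x) x 280 mm (y), cover off; right of the robot's middle. Origin on the bench under its centre; +x points away from the robot (yaw -0.35 to 0). Top (dark glass, grey rim) is level, 60 mm up. Two white rulers on it, 4 mm proud: far one along y, inner face at x = 100 mm; right one along x, inner face at y = -100 mm; near and left sides open
- ruler_corner (a point): inner corner where the rulers' inner faces meet, at glass level; axes as the imager's. A carrier lying snug in it has its centre 43 mm towards -x and 64 mm towards +y of this point, its long side along the far ruler
- buffer_bottle: bystander: standing bottle with blue cap, 64 mm across, 130 mm tall, beyond the work; origin under its centre
- tube_rack: bystander: yellow tube rack 70 x 160 mm, 82 mm tall with its capped tubes, at one side; origin under its centre
- tip_box: bystander: grey and light blue pipette-tip box 122 x 84 mm, 67 mm tall, at one side; origin under its centre
Not all that is in view belongs to the job. Of the things that look like the carrier, the smallest one is meant.

How it is judged:
At the end, for the whole second after the job is handed in: the carrier lies face (slides) down, flat on the imager's glass (within 0.06 rad and 2.5 mm), its edges within about 3.5 mm of both rulers and parallel to them within 0.04 rad, its long side along the far ruler, at rest and released (angle between carrier's own z axis and vertical above 3.08 rad and z of carrier in the frame of ruler_corner between 0.009 and 0.0145 m and x of carrier in the frame of ruler_corner between -0.0465 and -0.0405 m and y of carrier in the frame of ruler_corner between 0.0615 and 0.0675 m and angle between the y axis of carrier and the y axis of imager, either way round below 0.04 rad and linear speed of carrier below 0.02 m/s and contact force between carrier and the fingers below 0.1 N); the robot touches nothing.
It fails at once if the carrier slaps or drops onto the imager: it moves faster than 0.5 m/s while its back's centre is within 60 mm of the glass's level over the imager (linear speed of carrier above 0.5 m/s and z of carrier in the frame of ruler_corner below 0.06 m and horizontal distance between carrier and imager below 0.16 m).
It fails at once if the bottle, tube rack or tip box is shifted by more than 25 mm or tipped (distance of any of buffer_bottle, tube_rack, tip_box from where it was at the start of the episode above 0.025 m or angle between any of buffer_bottle, tube_rack, tip_box's own z axis and vertical above 0.3 rad).
It also fails if it takes over 72 s, if anything falls off the work surface, if the arm or the gripper's body presses on something with over 40 N, if the wrist force passes 120 N, or if a joint passes its speed limit or range.

ROBOT

A 6-joint arm with a two-finger parallel gripper is mounted at the origin on the work surface. World frame = base frame: x ahead of the robot, y to its left, z up, the work surface at z = 0. Lengths are in m, angles in rad, forces in N, time in s.
With the tool pointing down it reaches from about 0.4 to 0.825 m from the base axis. Payload 7 kg.
Tool frame: the origin (TCP) lies on the centre line of the jaws, within the pads' length; the fingertips stand 22 mm ahead of it and the grasp point (between the pads) lies 3 mm ahead of it; z points along the fingers, y is the line along which they close (so a half turn about z gives the same grasp; the last joint's range is limited). The gripper opens to 88 mm and grips with 3 to 60 N. Pads are 19 mm wide; open, the fingers measure 130 mm over their backs; the gripper's body (78 mm by 193 mm) begins 47 mm behind the grasp point.
Start: joints at [-0.884, 0.359, 0.012, 0, -1.224, -0.288], TCP at [0.262, -0.622, 0.224] pointing down, gripper open.
Joint ranges: [-3.07, 3.07], [-1.43, 2.12], [-1.02, 1.25], [-3.03, 1.67], [-3.05, -0], [-3.03, 3.03]. Speed limits (rad/s): [2.39, 2.39, 3.01, 3.14, 3.14, 3.14].

INTERFACE

Orientations are given as [roll, pitch, yaw] about the fixed x, y, z axes, in that order (R = Rz(yaw) Ry(pitch) Rx(roll)).
In Python, from station import monitor, viewer, order gives the robot as it stands. The module is installed in compiled form; this text tells all that it offers.
- The arm moves only by the tool servo_tool, never from a script. Its argument "targets" is a list of rows, each an object with "angular": the turn, a rotation vector about the tool's x, y, z in degrees, a list of three; "xyz": the shift along the tool's x, y, z in cm, a list of three; "claw": the finger opening in cm, from 0 to 8.76. A call has 1 to 20 rows; each row shifts and turns the commanded pose from where the row before left it, along the tool's axes as they then stand; what a row does not reach is not made up. A row lasts 1/10 s, in which the tool goes at most 50 mm and 8.59 degrees, less where a joint would pass 70% of its speed; a pose out of reach is approached as far as the arm can. A call is refused whole if a number of a shift passes 5 or a number of a turn 8.59, either way. A call with a gripper value outside its range is refused whole. The fingers move at their own pace and stop on an object; "force" is the grip in N (left out, the last holds). Time passes only in rows, so rows that do not move let the fingers close. It gives the time, the measured TCP pose, the force, the opening and the grip force at its end, in the units of the state.
- monitor.get_state(): the state, without advancing time (a new reading comes with each control period).
- viewer.grab_frame(name): name is "scene" or "top" or "wrist"; returns a dict with "color" (384x512x3 uint8, blue, green, red), "fovy" (degrees; the focal length in pixels is half the picture's height over the tangent of half this angle, whatever the lens; pixels are square), "cx", "cy" (the principal point, pixels), "R" (3x3) and "t" (3): a world point X has camera coordinates R X + t. Camera axes: x right, y down, z forward; pixel columns grow to the right and rows downward; lengths in m; the calibration is good to about 2 mm. A picture is of the moment at which its call begins. There is no depth.
- order.job_done(): hands the job in; it is judged then, once.
The state is a dict: "t": time; "q": joint angles; "qd": joint speeds; "joint_efforts": joint torques, N m; "eef_pos": TCP position; "ee_rot": TCP orientation; "force": force on the tool from outside, world axes, zero at the start; "moment": the same for the moment, N m; "width": finger opening in m; "gripper_force": force on a finger pad.
Only numpy, scipy, OpenCV 4.12 (cv2) and the standard library are available. Lean on these libraries where they do the work, as an engineer would, in place of code of your own. Each camera call takes 0.05 s, during which the arm holds its last target. There are 200 camera calls.

## Working session

There is one attempt and no reset: what is moved stays moved. The work goes in short steps, Python scripts to look and compute and a tool call to move; the robot and the scene stay as the last step left them, time stands still between calls to the robot, and variables do not carry over. Pictures are saved under pics/ and viewed, at most 10 in all, crops included, and the job is handed in when it is done.

Besides the shell and the picture viewer there is one more tool, called after ">>>" as name(argument=value, ...), one argument or row to a line, values as JSON. servo_tool: Moves the arm, as the interface text tells. Its arguments: {"type":"object","properties":{"targets":{"type":"array"},"force":{"type":"number"}},"required":["targets"]}

```bash
mkdir -p pics
cat > h.py <<'E'
import numpy as np, cv2, json
from scipy.spatial.transform import Rotation as Ro
from station import monitor, viewer, order
def grab(n,fn):
    f=viewer.grab_frame(n); cv2.imwrite(f'pics/{fn}.png',f['color'])
    np.savez(f'pics/{fn}.npz',R=f['R'],t=f['t'],fovy=f['fovy'],c=[f['cx'],f['cy']]); return f
def cal(fn):
    d=np.load(f'pics/{fn}.npz'); return d['R'],d['t'],192/np.tan(np.radians(d['fovy']/2)),d['c']
def px2w(fn,u,v,z):
    R,t,f,c=cal(fn); d=R.T@np.array([(u-c[0])/f,(v-c[1])/f,1]); o=-R.T@t
    return o+d*(z-o[2])/d[2]
def w2px(fn,X):
    R,t,f,c=cal(fn); p=R@np.array(X)+t; return p[:2]/p[2]*f+c
E
python3 - <<'E'
from h import *
a=grab('scene','s1');b=grab('top','t1')
print(a['fovy'],a['cx'],a['cy'],b['fovy'],b['cx'],b['cy'],-b['R'].T@b['t'],b['R'],-a['R'].T@a['t'])
cv2.imwrite('pics/t1b.png',cv2.resize(b['color'],(800,600)))
s=monitor.get_state();print(s['eef_pos'],s['ee_rot'],s['width'],s['t'])
E
```

```text
57.96203775470621 253.96389263361942 190.2791010464368 52.76829111083925 251.03288231264494 193.50754546221052 [ 0.40959168 -0.00966367  1.62395719] [[-0.01876447 -0.9998221   0.00191389]
 [-0.99398829  0.01844839 -0.107921  ]
 [ 0.10786649 -0.00392746 -0.99415763]] [ 1.33608879 -0.24062757  0.95637641]
[ 0.26191964 -0.62164255  0.22271671] [ 3.14013377e+00 -1.01844530e-04 -2.74294613e+00] 0.08752209883158568 0.1
```

View pics/t1b.png

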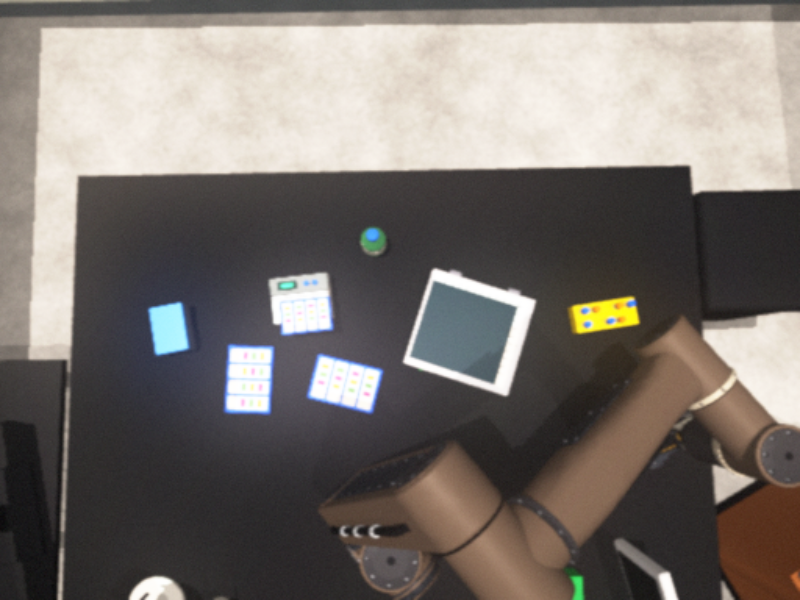

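View pics/s1.png

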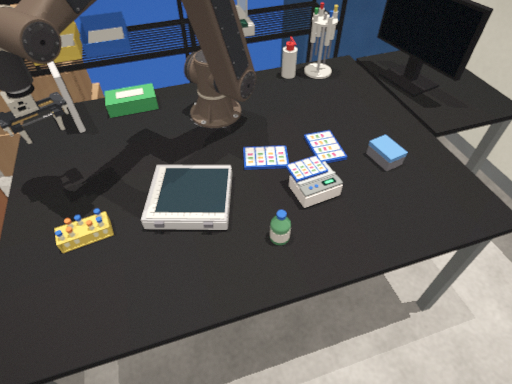

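Run:
```python
from h import *
b=cv2.imread('pics/t1.png')
A=cv2.resize(b[165:225,165:222],None,fx=7,fy=7,interpolation=cv2.INTER_CUBIC)
B=cv2.resize(b[165:260,250:350],None,fx=4,fy=4,interpolation=cv2.INTER_CUBIC)
o=np.zeros((420,800,3),np.uint8);o[:420,:399]=A;o[:380,400:800]=B
cv2.imwrite('pics/c1.png',o)
```

```text
(no output)
```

View pics/c1.png

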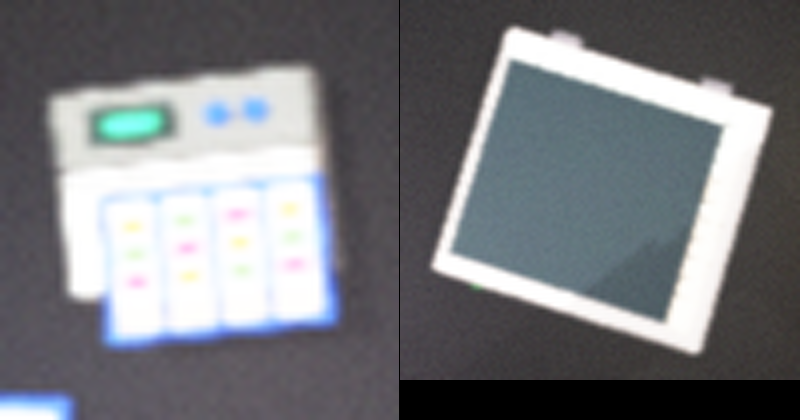

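Run:
```python
from h import *
def A(u,v,z): return px2w('t1',165+(u+.5)/7-.5,165+(v+.5)/7-.5,z)
def B(u,v,z): return px2w('t1',250+(u-400+.5)/4-.5,165+(v+.5)/4-.5,z)
C=np.array([A(*p,.087) for p in [(101,195),(322,176),(337,323),(107,345)]])
print(C.round(4), C.mean(0))
for i in range(4):
    d=C[(i+1)%4]-C[i];print(np.linalg.norm(d),np.degrees(np.arctan2(d[1],d[0])))
G=np.array([B(*p,z) for p,z in [((510,62),.06),((723,126),.062),((666,323),.062),((452,252),.06)]])
print(G.round(4))
for i in range(4):
    d=G[(i+1)%4]-G[i];print(np.linalg.norm(d),np.degrees(np.arctan2(d[1],d[0])))
O=np.array([B(*p,.062) for p in [(510,27),(771,107),(697,353),(433,267)]])
print(O.round(4),O.mean(0))
for i in range(4):
    d=O[(i+1)%4]-O[i];print(np.linalg.norm(d),np.degrees(np.arctan2(d[1],d[0])))
H=np.array([A(50,95,.075),A(315,70,.075)]);print(H)
for n,u,v,z in [('bottle',373,236,.13),('tips',170,328,.067),('rack',604,315,.08)]:print(n,px2w('t1',u*.64,v*.64,z))
```

```text
[[0.586  0.2718 0.087 ]
 [0.5946 0.1457 0.087 ]
 [0.5104 0.1378 0.087 ]
 [0.5003 0.2683 0.087 ]] [0.54784398 0.20592206 0.087     ]
0.12642461178149195 -86.10873597308978
0.0845699510502062 -174.6507919877661
0.130891027669998 94.40784288388537
0.08575377251155411 2.3480896577796315
[[ 0.6322 -0.1233  0.06  ]
 [ 0.5624 -0.3375  0.062 ]
 [ 0.3655 -0.2724  0.062 ]
 [ 0.4403 -0.0599  0.06  ]]
0.22531912362385925 -108.05053299857724
0.20744664443466398 161.69675040252557
0.22527361393505482 70.60280782750583
0.2021521853728921 -18.279334585954338
[[ 0.668  -0.1241  0.062 ]
 [ 0.5809 -0.3871  0.062 ]
 [ 0.3352 -0.3023  0.062 ]
 [ 0.4256 -0.0404  0.062 ]] [ 0.50242056 -0.21347881  0.062     ]
0.2770492191492695 -108.32901216447887
0.2599414785094303 160.94805398160335
0.2769791219194015 70.95191732886593
0.25646456236197596 -19.04121255843738
[[0.6460495  0.30354009 0.075     ]
 [0.65782165 0.15050062 0.075     ]]
bottle [0.74039404 0.02965519 0.13      ]
tips [0.52271073 0.55780606 0.067     ]
rack [ 0.53443276 -0.55799184  0.08      ]
```

The three look-alikes (800x600 view) are (305,315) on the heater, (249,379) and (345,383), both on the bench. The heater one is meant: it is the smallest, its edges measure about 85 x 128 mm at its height, and the enlarged crop shows it on the heater with its front overhanging. Its corners in the crop are (101,195), (322,176), (337,323) and (107,345). The glass corner between the rulers is at (723,126).

```bash
cat >> h.py <<'E'
PH=np.radians(4.2); PI=np.radians(-18.7)
EDGE=np.array([.505,.203,.075])   # carrier near edge centre
COR=np.array([.562,-.338,.060])
def Rt(head,phi,side):
    """tool z forward-down by phi (deg) in heading; side=+1: tool y is upper finger, -1: lower"""
    c,s=np.cos(head),np.sin(head); f=np.array([c,s,0]); u=np.array([0,0,1.]); p=np.radians(phi)
    z=f*np.cos(p)-u*np.sin(p); y=side*(f*np.sin(p)+u*np.cos(p)); return np.column_stack([np.cross(y,z),y,z])
def now():
    s=monitor.get_state(); return np.array(s['eef_pos']),Ro.from_euler('xyz',s['ee_rot']).as_matrix()
def plan(p0,R0,p1,R1,N,rv=None):
    """N equal body-frame rows from pose 0 to pose 1"""
    if rv is None: rv=Ro.from_matrix(R0.T@R1).as_rotvec()
    w=rv/N; S=sum(Ro.from_rotvec(w*k).as_matrix() for k in range(N))
    s=np.linalg.solve(S,R0.T@(np.array(p1)-p0))
    print(N,'rows: angular',np.degrees(w).round(2).tolist(),'xyz',(s*100).round(3).tolist())
    return np.array(p1),R1
E
python3 - <<'E'
from h import *
p,R=now()
R1=Rt(PH,90,1)
rel=Ro.from_matrix(R.T@R1).as_rotvec();print(np.degrees(rel))
tot=-np.radians(251.4)
Rm=R@Ro.from_rotvec([0,0,tot/2]).as_matrix()
p,R=plan(p,R,[.5,-.3,.3],Rm,20,np.array([0,0,tot/2]))
p,R=plan(p,R,[.43,.198,.28],R1,20,np.array([0,0,tot/2]))
E
```

```text
[ 5.13699217e-02 -8.32195291e-02  1.08640737e+02]
20 rows: angular [0.0, 0.0, -6.28] xyz [-2.156, -1.197, -0.385]
20 rows: angular [0.0, 0.0, -6.28] xyz [1.072, -2.907, 0.103]
```

Run:
```python
from h import *
p,R=now()
p,R=plan(p,R,[.5,-.3,.3],R,10)
p,R=plan(p,R,[.43,.198,.28],R,10)
print(-251.4/30)
```

```text
10 rows: angular [0.0, 0.0, 0.0] xyz [-3.443, 2.041, -0.77]
10 rows: angular [0.0, 0.0, 0.0] xyz [-1.288, 4.861, 0.207]
-8.38
```

>>> servo_tool(
  targets=[
    {"angular":[0,0,0],"xyz":[-3.44,2.04,-0.77],"claw":4},
    {"angular":[0,0,0],"xyz":[-3.44,2.04,-0.77],"claw":4},
    {"angular":[0,0,0],"xyz":[-3.44,2.04,-0.77],"claw":4},
    {"angular":[0,0,0],"xyz":[-3.44,2.04,-0.77],"claw":4},
    {"angular":[0,0,0],"xyz":[-3.44,2.04,-0.77],"claw":4},
    {"angular":[0,0,0],"xyz":[-3.44,2.04,-0.77],"claw":4},
    {"angular":[0,0,0],"xyz":[-3.44,2.04,-0.77],"claw":4},
    {"angular":[0,0,0],"xyz":[-3.44,2.04,-0.77],"claw":4},
    {"angular":[0,0,0],"xyz":[-3.44,2.04,-0.77],"claw":4},
    {"angular":[0,0,0],"xyz":[-3.44,2.04,-0.77],"claw":4},
  ],
)

```text
t: 1.1
eef_pos: [0.5004, -0.2988, 0.3007]
ee_rot: [3.141, -0.0, -2.743]
force: [0.9, -0.6, 0.3]
width: 0.0401
gripper_force: 0.0
```

>>> servo_tool(
  targets=[
    {"angular":[0,0,-8.38],"xyz":[0,0,0],"claw":4},
    {"angular":[0,0,-8.38],"xyz":[0,0,0],"claw":4},
    {"angular":[0,0,-8.38],"xyz":[0,0,0],"claw":4},
    {"angular":[0,0,-8.38],"xyz":[0,0,0],"claw":4},
    {"angular":[0,0,-8.38],"xyz":[0,0,0],"claw":4},
    {"angular":[0,0,-8.38],"xyz":[0,0,0],"claw":4},
    {"angular":[0,0,-8.38],"xyz":[0,0,0],"claw":4},
    {"angular":[0,0,-8.38],"xyz":[0,0,0],"claw":4},
    {"angular":[0,0,-8.38],"xyz":[0,0,0],"claw":4},
    {"angular":[0,0,-8.38],"xyz":[0,0,0],"claw":4},
    {"angular":[0,0,-8.38],"xyz":[0,0,0],"claw":4},
    {"angular":[0,0,-8.38],"xyz":[0,0,0],"claw":4},
    {"angular":[0,0,-8.38],"xyz":[0,0,0],"claw":4},
    {"angular":[0,0,-8.38],"xyz":[0,0,0],"claw":4},
    {"angular":[0,0,-8.38],"xyz":[0,0,0],"claw":4},
    {"angular":[0,0,-8.38],"xyz":[0,0,0],"claw":4},
    {"angular":[0,0,-8.38],"xyz":[0,0,0],"claw":4},
    {"angular":[0,0,-8.38],"xyz":[0,0,0],"claw":4},
    {"angular":[0,0,-8.38],"xyz":[0,0,0],"claw":4},
    {"angular":[0,0,-8.38],"xyz":[0,0,0],"claw":4},
  ],
)

```text
t: 3.1
eef_pos: [0.4996, -0.3003, 0.3001]
ee_rot: [-3.141, 0.001, 0.188]
force: [-0.6, -0.3, 0.2]
width: 0.0399
gripper_force: 0.0
```

Run:
```python
from h import *
s=monitor.get_state();print(s['t'],s['q'],s['eef_pos'],s['ee_rot'],s['width'])
p,R=now()
R1=Rt(PH,90,1);print(np.degrees(Ro.from_matrix(R.T@R1).as_rotvec()))
plan(p,R,[.43,.198,.28],R,12)
```

```text
3.1 [-2.06051918e-01  1.68124548e-01 -7.30188459e-02 -1.98825091e-04
 -1.33052241e+00  1.96528732e+00] [ 0.49964146 -0.30030407  0.30012601] [-3.14108023e+00  7.28497257e-04  1.88391863e-01] 0.03987812787639252
[-5.43625010e-02  1.27253517e-02 -8.34059461e+01]
12 rows: angular [0.0, 0.0, 0.0] xyz [0.208, -4.188, 0.17]
```

>>> servo_tool(
  targets=[
    {"angular":[0,0,-8.34],"xyz":[0,0,0],"claw":4},
    {"angular":[0,0,-8.34],"xyz":[0,0,0],"claw":4},
    {"angular":[0,0,-8.34],"xyz":[0,0,0],"claw":4},
    {"angular":[0,0,-8.34],"xyz":[0,0,0],"claw":4},
    {"angular":[0,0,-8.34],"xyz":[0,0,0],"claw":4},
    {"angular":[0,0,-8.34],"xyz":[0,0,0],"claw":4},
    {"angular":[0,0,-8.34],"xyz":[0,0,0],"claw":4},
    {"angular":[0,0,-8.34],"xyz":[0,0,0],"claw":4},
    {"angular":[0,0,-8.34],"xyz":[0,0,0],"claw":4},
    {"angular":[0,0,-8.34],"xyz":[0,0,0],"claw":4},
  ],
)

```text
t: 4.1
eef_pos: [0.5034, -0.222, 0.2926]
ee_rot: [3.138, 0.118, 1.525]
force: [0.5, 1.0, 0.1]
width: 0.0398
gripper_force: 0.0
```

Run:
```python
from h import *
p,R=now()
p,R=plan(p,R,[.45,.198,.28],R,12)
p,R=plan(p,R,[.45,.198,.24],Rt(PH,45,1),8)
```

```text
12 rows: angular [0.0, 0.0, 0.0] xyz [3.464, -0.606, -0.306]
8 rows: angular [-5.64, 1.14, -0.48] xyz [0.026, -0.173, 0.482]
```

>>> servo_tool(
  targets=[
    {"angular":[0,0,0],"xyz":[3.46,-0.6,-0.3],"claw":4},
    {"angular":[0,0,0],"xyz":[3.46,-0.6,-0.3],"claw":4},
    {"angular":[0,0,0],"xyz":[3.46,-0.6,-0.3],"claw":4},
    {"angular":[0,0,0],"xyz":[3.46,-0.6,-0.3],"claw":4},
    {"angular":[0,0,0],"xyz":[3.46,-0.6,-0.3],"claw":4},
    {"angular":[0,0,0],"xyz":[3.46,-0.6,-0.3],"claw":4},
    {"angular":[0,0,0],"xyz":[3.46,-0.6,-0.3],"claw":4},
    {"angular":[0,0,0],"xyz":[3.46,-0.6,-0.3],"claw":4},
    {"angular":[0,0,0],"xyz":[3.46,-0.6,-0.3],"claw":4},
    {"angular":[0,0,0],"xyz":[3.46,-0.6,-0.3],"claw":4},
    {"angular":[0,0,0],"xyz":[3.46,-0.6,-0.3],"claw":4},
    {"angular":[0,0,0],"xyz":[3.46,-0.6,-0.3],"claw":4},
  ],
)

```text
t: 5.3
eef_pos: [0.451, 0.1985, 0.2803]
ee_rot: [3.138, 0.116, 1.522]
force: [0.1, 0.8, -0.4]
width: 0.0399
gripper_force: 0.0
```

Run:
```python
from h import *
s=monitor.get_state();print(s['q'])
p,R=now();print(p)
p,R=plan(p,R,[.44,.198,.25],Rt(PH,45,1),10)
```

```text
[ 0.875005    0.05638485 -0.28282289  0.07498887 -1.32309668  2.19637808]
[0.45097439 0.19845327 0.28026851]
10 rows: angular [-4.51, 0.91, -0.4] xyz [0.009, -0.213, 0.252]
```

>>> servo_tool(
  targets=[
    {"angular":[-4.51,0.91,-0.4],"xyz":[0.01,-0.21,0.25],"claw":4},
    {"angular":[-4.51,0.91,-0.4],"xyz":[0.01,-0.21,0.25],"claw":4},
    {"angular":[-4.51,0.91,-0.4],"xyz":[0.01,-0.21,0.25],"claw":4},
    {"angular":[-4.51,0.91,-0.4],"xyz":[0.01,-0.21,0.25],"claw":4},
    {"angular":[-4.51,0.91,-0.4],"xyz":[0.01,-0.21,0.25],"claw":4},
    {"angular":[-4.51,0.91,-0.4],"xyz":[0.01,-0.21,0.25],"claw":4},
    {"angular":[-4.51,0.91,-0.4],"xyz":[0.01,-0.21,0.25],"claw":4},
    {"angular":[-4.51,0.91,-0.4],"xyz":[0.01,-0.21,0.25],"claw":4},
    {"angular":[-4.51,0.91,-0.4],"xyz":[0.01,-0.21,0.25],"claw":4},
    {"angular":[-4.51,0.91,-0.4],"xyz":[0.01,-0.21,0.25],"claw":4},
  ],
)

```text
t: 6.3
eef_pos: [0.4569, 0.2183, 0.3058]
ee_rot: [2.424, 0.016, 1.629]
force: [0.3, 0.0, -0.5]
width: 0.04
gripper_force: 0.0
```

Run:
```python
from h import *
s=monitor.get_state();print(s['q'])
p,R=now();print(p,np.degrees(Ro.from_matrix(R.T@Rt(PH,45,1)).as_rotvec()))
f=grab('wrist','w1');cv2.imwrite('pics/w1b.png',cv2.resize(f['color'],(800,600)))
```

```text
[ 1.15445894 -0.30899822 -1.01624257  0.99379887 -0.7815144   1.34394965]
[0.45686326 0.21826714 0.30584509] [-3.89138172  1.24804944 -0.00726259]
```

View pics/w1b.png

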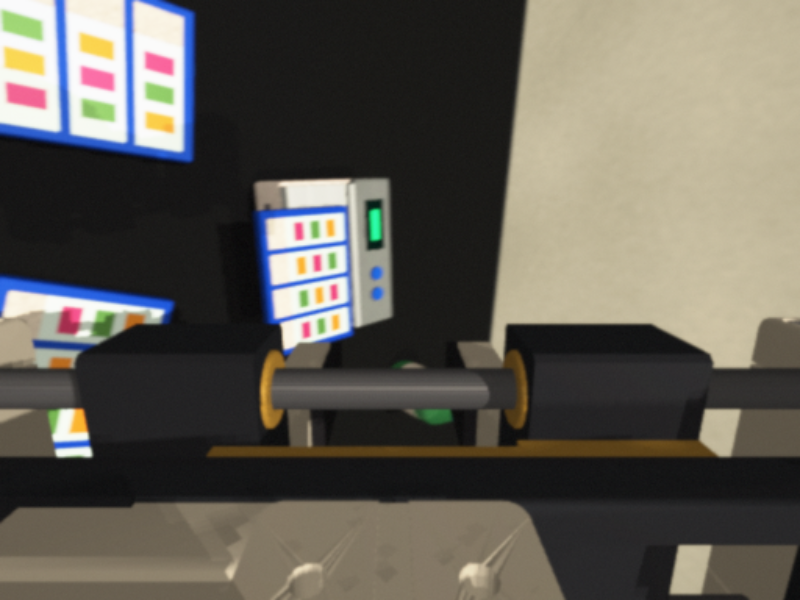

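```bash
cat > fk.py <<'E'
import numpy as np
from scipy.spatial.transform import Rotation as Ro
from scipy.optimize import least_squares
LO=np.array([-3.07,-1.43,-1.02,-3.03,-3.05,-3.03]);HI=np.array([3.07,2.12,1.25,1.67,0,3.03])
r=lambda ax,t: Ro.from_euler(ax,t).as_matrix()
def fk(P,q,s):
    r0,h,a,bx,dy,bz,L=P
    R1=r('z',q[0]);p=R1@[r0,0,h]
    R2=R1@r('y',q[1]);p=p+R2@[0,0,a]
    R3=R2@r('y',-q[2]);p=p+R3@[bx,dy,bz]
    R4=R3@r('x',s[0]*q[3])@r('y',-q[4])@r('x',s[1]*q[5])
    p=p+R4@[L,0,0]
    return p,R4@s[2]
# tool frame at q=0 wrt link: z along x; y -> tool y at tool-down q6=0 points to -radial
D=[([-0.884,0.359,0.012,0,-1.224,-0.288],[.26191964,-.62164255,.22271671],[3.14013377,-1.018e-4,-2.74294613]),
([-2.06051918e-01,1.68124548e-01,-7.30188459e-02,-1.98825091e-04,-1.33052241,1.96528732],[.49964146,-.30030407,.30012601],[-3.14108023,7.28497257e-04,1.88391863e-01]),
([0.875005,0.05638485,-0.28282289,0.07498887,-1.32309668,2.19637808],[.45097439,.19845327,.28026851],[3.138,.116,1.522]),
([1.15445894,-0.30899822,-1.01624257,0.99379887,-0.7815144,1.34394965],[.45686326,.21826714,.30584509],[2.424,.016,1.629])]
def fit(D=D):
    best=None
    for s4 in(1,-1):
        for s6 in(1,-1):
            # pointing-down link: x_link=-Z, z_link=+radial ; tool y=-radial => tool y=-z_link, tool z=x_link
            T=np.column_stack([np.cross([0,0,-1],[1,0,0]),[0,0,-1],[1,0,0]])
            s=(s4,s6,T)
            def f(P):
                e=[]
                for q,x,o in D:
                    p,R=fk(P,q,s);e+=list((p-x)*10)+list(Ro.from_matrix(R.T@Ro.from_euler('xyz',o).as_matrix()).as_rotvec())
                return np.array(e+list(1e-3*(np.array(P)-[.1,.4,.4,.4,-.19,0,.25])))
            S=least_squares(f,[.1,.4,.4,.4,-.19,0,.25])
            if best is None or S.cost<best[0]: best=(S.cost,S.x,s,f(S.x))
    return best
_b=fit();P,s=_b[1],_b[2]
def ik(p1,R1,q0):
    def f(q):
        p,R=fk(P,q,s);return np.r_[(p-p1)*10,Ro.from_matrix(R.T@R1).as_rotvec()]
    S=least_squares(f,np.clip(q0,LO+1e-3,HI-1e-3),bounds=(LO,HI));return S.x,np.abs(S.fun).max()
E
python3 - <<'E'
from fk import *; from fk import _b
from h import Rt,PH,PI,EDGE,COR
print(_b[0],_b[1].round(4),s[:2],_b[3].round(3))
q0=[.9,.3,-.5,.6,-.8,1.8]
f=np.array([np.cos(PH),np.sin(PH),0]);u=np.array([0,0,1])
for phi in(30,40,45,50,60,75,90):
    a=f*np.cos(np.radians(phi))-u*np.sin(np.radians(phi));n=f*np.sin(np.radians(phi))+u*np.cos(np.radians(phi))
    for z in (.07,.14):
        X=EDGE+f*.012;X=X*[1,1,0]+u*z-.022*a+.02*n
        print(phi,z,[ (q.round(2),round(e,4)) for q,e in [ik(X,Rt(PH,phi,1),q0)]])
fI=np.array([np.cos(PI),np.sin(PI),0]);l=np.array([-fI[1],fI[0],0])
for phi in(45,60,75,90):
    X=COR-fI*.086+l*.067+u*.05; print('place',phi,ik(X,Rt(PI,phi,-1),[0,.3,-.5,0,-.8,0]))
E
```

```text
0.0928710234517291 [ 0.4185 -0.1203  0.565   0.0009 -0.1919  0.0919  0.248 ] (-1, -1) [ 0.013 -0.019  0.241 -0.001  0.     0.    -0.146  0.029 -0.223  0.
 -0.     0.     0.046  0.196  0.036 -0.     0.     0.     0.058 -0.085
 -0.054  0.    -0.    -0.     0.    -0.001  0.    -0.    -0.     0.
 -0.   ]
30 0.07 [(array([ 0.77,  0.03, -1.02,  0.23, -0.48,  2.22]), np.float64(1.4433))]
30 0.14 [(array([ 0.84, -0.09, -1.02,  0.48, -0.48,  1.96]), np.float64(0.9111))]
40 0.07 [(array([ 0.75,  0.08, -1.02,  0.15, -0.49,  2.31]), np.float64(1.369))]
40 0.14 [(array([ 0.81, -0.04, -1.02,  0.38, -0.47,  2.06]), np.float64(0.8393))]
45 0.07 [(array([ 0.73,  0.1 , -1.02,  0.11, -0.49,  2.35]), np.float64(1.334))]
45 0.14 [(array([ 0.79, -0.02, -1.02,  0.33, -0.47,  2.12]), np.float64(0.8054))]
50 0.07 [(array([ 0.72,  0.13, -1.02,  0.07, -0.49,  2.4 ]), np.float64(1.3003))]
50 0.14 [(array([ 0.78,  0.  , -1.02,  0.28, -0.47,  2.18]), np.float64(0.7731))]
60 0.07 [(array([ 0.7 ,  0.18, -1.02,  0.  , -0.51,  2.49]), np.float64(1.2379))]
60 0.14 [(array([ 0.75,  0.05, -1.02,  0.17, -0.48,  2.3 ]), n
[... 189 characters left out ...]
07 [(array([ 0.64,  0.33, -1.02, -0.17, -0.57,  2.74]), np.float64(1.0945))]
90 0.14 [(array([ 0.67,  0.2 , -1.02, -0.12, -0.55,  2.66]), np.float64(0.5925))]
place 45 (array([-0.13669352,  0.09346937, -1.02      , -0.05650121, -0.43852615,
       -0.12756084]), np.float64(1.2418290081420351))
place 60 (array([-0.14839825,  0.14387247, -1.02      , -0.09639807, -0.48381167,
       -0.08254905]), np.float64(1.174141076637894))
place 75 (array([-0.15901792,  0.19621015, -1.02      , -0.1262447 , -0.53275448,
       -0.04827042]), np.float64(1.112579101803583))
place 90 (array([-0.16868616,  0.25030144, -1.02      , -0.14817719, -0.58471408,
       -0.02238441]), np.float64(1.0589033152335865))
```

```bash
sed -i 's/r0,h,a,bx,dy,bz,L=P/r0,h,a,bx,dy,bz,L,ax=P/; s/R2@\[0,0,a\]/R2@[ax,0,a]/; s/-.19,0,.25\]/-.19,0,.25,0]/g' fk.py
python3 - <<'E'
from fk import *; from fk import _b
from h import *
st=monitor.get_state()
print(_b[0],_b[1].round(4),_b[3].round(4)[:24])
E
```

```text
0.062007257508227456 [ 0.2145 -0.1348  0.5651  0.095  -0.1922  0.1536  0.2457  0.0981] [-7.100e-03 -1.200e-03  3.430e-02 -1.300e-03  0.000e+00  1.000e-04
 -1.576e-01  2.810e-02 -1.353e-01  0.000e+00 -0.000e+00  0.000e+00
  6.910e-02  2.207e-01  1.271e-01 -2.000e-04  2.000e-04  1.000e-04
  5.060e-02 -7.720e-02 -2.610e-02  0.000e+00 -2.000e-04 -0.000e+00]
```

Run:
```python
from h import *
p,R=now()
f=np.array([np.cos(PH),np.sin(PH),0])
plan(p,R,[.475,.2005,.2],Rt(PH,50,1),8)
```

```text
8 rows: angular [0.17, 0.14, -0.0] xyz [-0.242, -0.728, 1.156]
```

>>> servo_tool(
  targets=[
    {"angular":[0.17,0.14,0],"xyz":[-0.24,-0.73,1.16],"claw":4},
    {"angular":[0.17,0.14,0],"xyz":[-0.24,-0.73,1.16],"claw":4},
    {"angular":[0.17,0.14,0],"xyz":[-0.24,-0.73,1.16],"claw":4},
    {"angular":[0.17,0.14,0],"xyz":[-0.24,-0.73,1.16],"claw":4},
  ],
)

```text
t: 6.75
eef_pos: [0.4735, 0.2177, 0.2747]
ee_rot: [2.475, 0.02, 1.626]
force: [0.2, -0.2, 0.7]
width: 0.0397
gripper_force: 0.0
```

Run:
```python
from h import *
s=monitor.get_state();print([list(np.round(s[k],5)) for k in('q','eef_pos','ee_rot')])
```

```text
[[np.float64(1.05449), np.float64(-0.24149), np.float64(-1.01643), np.float64(1.00355), np.float64(-0.67672), np.float64(1.376)], [np.float64(0.4735), np.float64(0.2177), np.float64(0.27469)], [np.float64(2.47518), np.float64(0.0196), np.float64(1.62634)]]
```

>>> servo_tool(
  targets=[
    {"angular":[0.17,0.14,0],"xyz":[-0.24,-0.73,1.16],"claw":4},
    {"angular":[0.17,0.14,0],"xyz":[-0.24,-0.73,1.16],"claw":4},
    {"angular":[0.17,0.14,0],"xyz":[-0.24,-0.73,1.16],"claw":4},
    {"angular":[0.17,0.14,0],"xyz":[-0.24,-0.73,1.16],"claw":4},
  ],
)

```text
t: 7.15
eef_pos: [0.4885, 0.2178, 0.2457]
ee_rot: [2.52, 0.02, 1.626]
force: [0.3, -0.0, -0.2]
width: 0.0402
gripper_force: 0.0
```

Run:
```python
from h import *
s=monitor.get_state();print([list(np.round(s[k],5)) for k in('q','eef_pos','ee_rot')])
```

```text
[[np.float64(0.96961), np.float64(-0.17719), np.float64(-1.01607), np.float64(1.02126), np.float64(-0.58533), np.float64(1.39764)], [np.float64(0.48853), np.float64(0.21778), np.float64(0.24567)], [np.float64(2.52019), np.float64(0.02006), np.float64(1.62606)]]
```

```bash
python3 - <<'E'
s=open('fk.py').read()
s=s.replace("bz,L,ax=P","bz,L,ax,wy,wz,ly,lz=P").replace("p=p+R4@[L,0,0]","Rw=R3@r('x',s[0]*q[3]);p=p+Rw@[0,wy,wz]+Rw@r('y',-q[4])@[L,ly,lz]")
s=s.replace("-.19,0,.25,0]","-.19,0,.25,0,0,0,0,0]").replace("[.1,.4,.4,.4,","[.1,.2,.6,.5,")
s=s.replace("1.62E-9","")
s=s.replace("[2.424,.016,1.629])]","""[2.424,.016,1.629]),
([1.05449,-0.24149,-1.01643,1.00355,-0.67672,1.376],[0.4735,0.2177,0.27469],[2.47518,.0196,1.62634]),
([0.96961,-0.17719,-1.01607,1.02126,-0.58533,1.39764],[0.48853,0.21778,0.24567],[2.52019,.02006,1.62606])]""")
open('fk.py','w').write(s)
E
cat > t.py <<'E'
from fk import *; from fk import _b
from h import Rt,PH,PI,EDGE,COR
print(_b[0],_b[1].round(4),np.abs(_b[3][:36]).max(),s[:2])
q0=[.9,.3,-.5,.6,-.8,1.8]
f=np.array([np.cos(PH),np.sin(PH),0]);u=np.array([0,0,1])
for phi in(30,45,60,75,90):
    a=f*np.cos(np.radians(phi))-u*np.sin(np.radians(phi));n=f*np.sin(np.radians(phi))+u*np.cos(np.radians(phi))
    for z in (.07,.14):
        X=EDGE+f*.012;X=X*[1,1,0]+u*z-.022*a+.02*n
        print(phi,z,[ (q.round(2),round(e,4)) for q,e in [ik(X,Rt(PH,phi,1),q0)]])
fI=np.array([np.cos(PI),np.sin(PI),0]);l=np.array([-fI[1],fI[0],0])
for phi in(45,60,75,90):
    X=COR-fI*.086+l*.067+u*.05; q,e=ik(X,Rt(PI,phi,-1),[0,.3,-.5,0,-.8,0]);print('place',phi,q.round(2),round(e,4))
E
python3 t.py
```

```text
7.898174262180428e-06 [-2.000e-03  2.003e-01  6.003e-01  4.634e-01 -9.000e-04 -4.000e-04
  3.816e-01  2.200e-03 -9.540e-02  8.000e-04 -9.540e-02 -1.000e-04] 0.001596068669281192 (-1, -1)
30 0.07 [(array([ 0.97,  0.23, -1.02,  1.25, -0.73,  0.91]), np.float64(0.4385))]
30 0.14 [(array([ 0.96,  0.05, -1.02,  1.18, -0.7 ,  1.1 ]), np.float64(0.4232))]
45 0.07 [(array([ 0.79,  0.13, -1.02,  1.18, -0.43,  1.28]), np.float64(0.3392))]
45 0.14 [(array([ 0.82, -0.01, -1.02,  1.12, -0.47,  1.36]), np.float64(0.2516))]
60 0.07 [(array([ 0.7 ,  0.11, -1.02,  1.12, -0.29,  1.44]), np.float64(0.1202))]
60 0.14 [(array([ 0.75, -0.02, -1.02,  1.09, -0.35,  1.47]), np.float64(0.0185))]
75 0.07 [(array([ 0.81,  0.17, -0.75,  0.39, -0.48,  2.08]), np.float64(0.0))]
75 0.14 [(array([ 0.83,  0.09, -0.63,  0.28, -0.68,  2.18]), np.float64(0.0))]
90 0.07 [(array([ 0.71,  0.31, -0.38,  0.  , -0.87,  2.51]), np.float64(0.0))]
90 0.14 [(array([ 0.71,  0.24, -0.3 , -0.  , -1.03,  2.51]), np.float64(0.0))]
place 45 [-0.28  0.06 -0.68 -1.05 -0.    1.02] 0.0478
place 60 [-0.19  0.06 -1.02  0.72 -0.03 -0.85] 0.0542
place 75 [-0.06  0.14 -0.67  0.14 -0.51 -0.38] 0.0
place 90 [-0.11  0.27 -0.4  -0.   -0.9  -0.22] 0.0
```

The fitted arm model matches the logged poses to under 1 mm. It shows that tool tilts below about 65° from horizontal are out of reach. So I'll push the edge against the lip with the lower finger's inner face, swing the carrier up, then close. I'm checking reach for that now.

```bash
cat >> h.py <<'E'
U=np.array([0,0,1.])
def ax(head,phi):
    c=np.radians(phi); f=np.array([np.cos(head),np.sin(head),0])
    return f, f*np.cos(c)-U*np.sin(c), f*np.sin(c)+U*np.cos(c)   # forward, tool z, upper-normal
def tcp(corner,head,phi,w,s):   # lower finger's inner face touches corner at s behind the tip
    f,a,n=ax(head,phi); return np.array(corner)+w/2*n-(.022-s)*a
E
cat > t.py <<'E'
from fk import *
from h import *
f=ax(PH,0)[0]
for phi in(60,65,70):
  q=[.8,.2,-.75,.4,-.5,2]
  for off,th in [(-.03,0),(0,0),(.011,0),(.011,20),(.011,45),(.011,phi)]:
    t=np.radians(th); c=EDGE+f*(off+.086*(1-np.cos(t)))+U*.086*np.sin(t)
    q,e=ik(tcp(c,PH,phi,.086,.012),Rt(PH,phi,1),q);print(phi,off,th,q.round(2),round(e,4))
  if th==phi:
    q,e=ik(tcp(c,PH,phi,.012,.012),Rt(PH,phi,1),q);print('closed',q.round(2),round(e,4))
f=ax(PI,0)[0];l=np.cross(U,f)
for phi in(60,65,70,75):
  q=[0,.2,-.7,.1,-.5,-.3]
  for w,th in [(.012,phi),(.086,phi),(.086,45),(.086,14),(.086,4)]:
    t=np.radians(th); c=COR+l*.067+f*(-.004-.086*np.cos(t))+U*.086*np.sin(t)
    q,e=ik(tcp(c,PI,phi,w,.012),Rt(PI,phi,-1),q);print('place',phi,w,th,q.round(2),round(e,4))
p,R=now();q,e=ik(p,R,monitor.get_state()['q']);print(p,e)
E
python3 t.py
```

```text
60 -0.03 0 [ 0.76  0.08 -1.02  1.   -0.32  1.5 ] 0.1276
60 0 0 [ 0.64  0.11 -1.02  1.24 -0.26  1.38] 0.0969
60 0.011 0 [ 0.58  0.12 -1.02  1.36 -0.24  1.32] 0.0836
60 0.011 20 [ 0.58  0.07 -1.02  1.37 -0.24  1.32] 0.0383
60 0.011 45 [ 0.6   0.05 -0.98  1.28 -0.26  1.41] 0.0
60 0.011 60 [ 0.65  0.06 -0.92  1.11 -0.31  1.54] 0.0
closed [ 0.58  0.04 -1.01  1.35 -0.25  1.35] 0.0
65 -0.03 0 [ 0.75  0.08 -1.02  1.   -0.29  1.53] 0.0491
65 0 0 [ 0.62  0.12 -1.02  1.24 -0.23  1.41] 0.0207
65 0.011 0 [ 0.55  0.13 -1.02  1.37 -0.2   1.33] 0.0089
65 0.011 20 [ 0.69  0.09 -0.95  1.   -0.3   1.58] 0.0
65 0.011 45 [ 0.75  0.09 -0.83  0.74 -0.41  1.81] 0.0
65 0.011 65 [ 0.75  0.11 -0.74  0.64 -0.46  1.92] 0.0
closed [ 0.77  0.07 -0.84  0.74 -0.41  1.8 ] 0.0
70 -0.03 0 [ 0.8   0.11 -0.95  0.76 -0.33  1.71] 0.0
70 0 0 [ 0.76  0.15 -0.89  0.72 -0.34  1.79] 0.0
70 0.011 0 [ 0.75  0.17 -0.87  0.7  -0.34  1.82] 0.0
70 0.011 20 [ 0.79  0.14 -0.78  0.55 -0.44  1.95] 0.0
70 0.011 45 [ 0.78  0.13 -0.68  0.45 -0.54  2.08] 0.0
70 0.011 70 [ 0.75  0.16 -0.57  0.39 -0.6   2.18] 0.0
closed [ 0.78  0.12 -0.67  0.4
[... 586 characters left out ...]
[-0.23  0.14 -0.99  0.92 -0.04 -1.01] 0.0138
place 70 0.012 70 [-0.08  0.13 -0.6   0.17 -0.51 -0.39] 0.0
place 70 0.086 70 [-0.09  0.17 -0.5   0.15 -0.56 -0.35] 0.0
place 70 0.086 45 [-0.08  0.15 -0.6   0.18 -0.49 -0.39] 0.0
place 70 0.086 14 [-0.07  0.16 -0.72  0.25 -0.36 -0.47] 0.0
place 70 0.086 4 [-0.08  0.18 -0.76  0.29 -0.3  -0.51] 0.0
place 75 0.012 75 [-0.09  0.18 -0.47  0.1  -0.66 -0.3 ] 0.0
place 75 0.086 75 [-0.11  0.23 -0.38  0.09 -0.71 -0.28] 0.0
place 75 0.086 45 [-0.09  0.19 -0.5   0.1  -0.63 -0.31] 0.0
place 75 0.086 14 [-0.08  0.21 -0.6   0.13 -0.51 -0.35] 0.0
place 75 0.086 4 [-0.08  0.22 -0.63  0.14 -0.47 -0.36] 0.0
[0.48853342 0.21777524 0.24566917] 1.6653345369377348e-15
```

Run:
```python
from h import *
from fk import *
f=ax(PH,0)[0]
p,R=now();c=EDGE-f*.02
t=tcp(c,PH,70,.086,.012);R1=Rt(PH,70,1);print(t,ik(t+U*.13,R1,[.8,.2,-.75,.4,-.5,2]))
p,R=plan(p,R,t+U*.13,R1,6)
p,R=plan(p,R,t,R1,10)
```

```text
[0.52194096 0.20424407 0.09910379] (array([ 0.8805084 , -0.03050775, -0.6525374 ,  0.37596879, -0.73808294,
        2.08136475]), np.float64(2.6373187311132944e-14))
6 rows: angular [2.6, 0.25, -0.06] xyz [-0.257, 0.338, 0.509]
10 rows: angular [0.0, 0.0, 0.0] xyz [0.0, -0.445, 1.222]
```

>>> servo_tool(
  targets=[
    {"angular":[2.6,0.25,-0.06],"xyz":[-0.26,0.34,0.5],"claw":8.6},
    {"angular":[2.6,0.25,-0.06],"xyz":[-0.26,0.34,0.5],"claw":8.6},
    {"angular":[2.6,0.25,-0.06],"xyz":[-0.26,0.34,0.5],"claw":8.6},
    {"angular":[2.6,0.25,-0.06],"xyz":[-0.26,0.34,0.5],"claw":8.6},
    {"angular":[2.6,0.25,-0.06],"xyz":[-0.26,0.34,0.5],"claw":8.6},
    {"angular":[2.6,0.25,-0.06],"xyz":[-0.26,0.34,0.5],"claw":8.6},
    {"angular":[0,0,0],"xyz":[0,0,0],"claw":8.6},
  ],
)

```text
t: 7.85
eef_pos: [0.523, 0.2048, 0.2302]
ee_rot: [2.792, -0.001, 1.643]
force: [-0.1, -0.1, -0.9]
width: 0.0851
gripper_force: 0.0
```

Run:
```python
from h import *
f=ax(PH,0)[0]
p,R=now();c=EDGE-f*.02
t=tcp(c,PH,70,.086,.012);R1=Rt(PH,70,1);print(p-t-U*.13)
p,R=plan(p,R,t,R1,12)
p,R=plan(p,R,t+f*.02,R1,1)
```

```text
[0.00101346 0.0005799  0.00112758]
12 rows: angular [0.0, -0.0, -0.01] xyz [-0.005, -0.382, 1.024]
1 rows: angular [0.0, 0.0, 0.0] xyz [-0.0, 1.879, 0.684]
```

>>> servo_tool(
  targets=[
    {"angular":[0,0,0],"xyz":[0,-0.38,1.02],"claw":8.6},
    {"angular":[0,0,0],"xyz":[0,-0.38,1.02],"claw":8.6},
    {"angular":[0,0,0],"xyz":[0,-0.38,1.02],"claw":8.6},
    {"angular":[0,0,0],"xyz":[0,-0.38,1.02],"claw":8.6},
    {"angular":[0,0,0],"xyz":[0,-0.38,1.02],"claw":8.6},
    {"angular":[0,0,0],"xyz":[0,-0.38,1.02],"claw":8.6},
    {"angular":[0,0,0],"xyz":[0,-0.38,1.02],"claw":8.6},
    {"angular":[0,0,0],"xyz":[0,-0.38,1.02],"claw":8.6},
    {"angular":[0,0,0],"xyz":[0,-0.38,1.02],"claw":8.6},
    {"angular":[0,0,0],"xyz":[0,-0.38,1.02],"claw":8.6},
    {"angular":[0,0,0],"xyz":[0,-0.38,1.02],"claw":8.6},
    {"angular":[0,0,0],"xyz":[0,-0.38,1.02],"claw":8.6},
    {"angular":[0,0,0],"xyz":[0,0,0],"claw":8.6},
  ],
)

```text
t: 9.15
eef_pos: [0.5182, 0.2026, 0.0971]
ee_rot: [2.795, 0.002, 1.645]
force: [-0.4, -0.8, 0.3]
width: 0.0861
gripper_force: 0.0
```

Run:
```python
from h import *
p,R=now();t=tcp(EDGE-ax(PH,0)[0]*.02,PH,70,.086,.012);print(p-t)
f=grab('wrist','w2');g=grab('scene','s2')
A=cv2.resize(f['color'],(400,300));B=cv2.resize(g['color'][110:260,220:420],(400,300))
cv2.imwrite('pics/ws2.png',np.hstack([A,B]))
```

```text
[-0.00373265 -0.00160129 -0.00201198]
```

View pics/ws2.png

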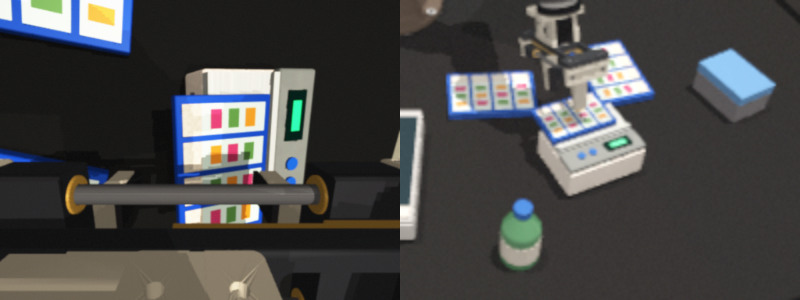

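The left half shows the fingers straddling the carrier's near edge (left finger at about (110,195)), with the carrier's corners at (176,95) and (268,92). The right half shows the upper finger above the slab. I'm checking the carrier's lateral position from these two corners.

Run:
```python
from h import *
f=ax(PH,0)[0];l=np.cross(U,f)
for dx in(0,.086):
  for dy in(.064,-.064): print(dx,dy,(w2px('w2',EDGE+f*dx+l*dy+U*.012)/1.28).round(1))
for uv in[(176,95),(268,92)]: print(px2w('w2',uv[0]*1.28,uv[1]*1.28,.087).round(4))
p,R=now();print((w2px('w2',p+R@[0,-.043,.022])/1.28),(w2px('w2',p+R@[0,.043,.022])/1.28))
```

```text
0 0.064 [175.2  95.4]
0 -0.064 [178.5 244.1]
0.086 0.064 [271.   95.5]
0.086 -0.064 [260.3 225.2]
[0.5009 0.2672 0.087 ]
[0.5824 0.2758 0.087 ]
[150.20482331 170.66352183] [247.28320797 170.80261177]
```

>>> servo_tool(
  targets=[
    {"angular":[0,0,0],"xyz":[0,0.38,0.14],"claw":8.6},
    {"angular":[0,0,0],"xyz":[0,0.38,0.14],"claw":8.6},
    {"angular":[0,0,0],"xyz":[0,0.38,0.14],"claw":8.6},
    {"angular":[0,0,0],"xyz":[0,0.38,0.14],"claw":8.6},
    {"angular":[0,0,0],"xyz":[0,0.38,0.14],"claw":8.6},
    {"angular":[0,0,0],"xyz":[0,0.19,0.07],"claw":8.6},
    {"angular":[0,0,0],"xyz":[0,0.19,0.07],"claw":8.6},
    {"angular":[0,0,0],"xyz":[0,0,0],"claw":8.6},
  ],
)

```text
t: 10.05
eef_pos: [0.545, 0.2059, 0.0996]
ee_rot: [2.792, -0.0, 1.644]
force: [-0.7, -0.1, -0.3]
width: 0.086
gripper_force: 0.0
```

>>> servo_tool(
  targets=[
    {"angular":[0,0,0],"xyz":[0,0.19,0.07],"claw":8.6},
    {"angular":[0,0,0],"xyz":[0,0.19,0.07],"claw":8.6},
    {"angular":[0,0,0],"xyz":[0,0,0],"claw":8.6},
  ],
)

```text
t: 10.35
eef_pos: [0.549, 0.2062, 0.0997]
ee_rot: [2.792, -0.0, 1.644]
force: [0.0, -0.6, 0.5]
width: 0.0859
gripper_force: 0.2
```

>>> servo_tool(
  targets=[
    {"angular":[0,0,0],"xyz":[0,0.19,0.07],"claw":8.6},
    {"angular":[0,0,0],"xyz":[0,0,0],"claw":8.6},
  ],
)

```text
t: 10.55
eef_pos: [0.551, 0.2063, 0.0997]
ee_rot: [2.792, -0.0, 1.644]
force: [-1.0, -0.1, 1.3]
width: 0.0859
gripper_force: 0.4
```

>>> servo_tool(
  targets=[
    {"angular":[0,0,0],"xyz":[0,0.19,0.07],"claw":8.6},
    {"angular":[0,0,0],"xyz":[0,0.19,0.07],"claw":8.6},
    {"angular":[0,0,0],"xyz":[0,0,0],"claw":8.6},
  ],
)

```text
t: 10.85
eef_pos: [0.5552, 0.2067, 0.0997]
ee_rot: [2.791, -0.0, 1.644]
force: [0.6, 0.1, 1.3]
width: 0.0863
gripper_force: 0.6
```

>>> servo_tool(
  targets=[
    {"angular":[0,0,0],"xyz":[0,0.19,0.07],"claw":8.6},
    {"angular":[0,0,0],"xyz":[0,0,0],"claw":8.6},
  ],
)

```text
t: 11.05
eef_pos: [0.5572, 0.2068, 0.0997]
ee_rot: [2.791, -0.0, 1.644]
force: [-0.7, -0.4, 1.9]
width: 0.0859
gripper_force: 0.8
```

>>> servo_tool(
  targets=[
    {"angular":[0,0,0],"xyz":[0,0.19,0.07],"claw":8.6},
    {"angular":[0,0,0],"xyz":[0,0,0],"claw":8.6},
  ],
)

```text
t: 11.25
eef_pos: [0.5588, 0.2065, 0.0997]
ee_rot: [2.792, 0.0, 1.644]
force: [-3.8, -2.4, 5.6]
width: 0.0859
gripper_force: 2.4
```

Run:
```python
from h import *
p,R=now();f=ax(PH,0)[0]
def c(th): t=np.radians(th);return f*.086*(1-np.cos(t))+U*.086*np.sin(t)
ths=np.linspace(0,70,18)
for a,b in zip(ths[:-1],ths[1:]): print(round(b,1),(R.T@(c(b)-c(a))*100).round(2))
```

```text
4.1 [-0.    0.23 -0.57]
8.2 [-0.    0.27 -0.55]
12.4 [-0.    0.31 -0.53]
16.5 [-0.    0.35 -0.51]
20.6 [-0.    0.39 -0.48]
24.7 [-0.    0.42 -0.45]
28.8 [-0.    0.45 -0.42]
32.9 [-0.    0.48 -0.39]
37.1 [-0.    0.51 -0.35]
41.2 [-0.    0.53 -0.32]
45.3 [-0.    0.55 -0.28]
49.4 [-0.    0.57 -0.24]
53.5 [-0.    0.59 -0.2 ]
57.6 [ 0.    0.6  -0.15]
61.8 [ 0.    0.61 -0.11]
65.9 [ 0.    0.61 -0.07]
70.0 [ 0.    0.62 -0.02]
```

>>> servo_tool(
  targets=[
    {"angular":[0,0,0],"xyz":[0,0.19,-0.26],"claw":8.6},
    {"angular":[0,0,0],"xyz":[0,0.1,-0.28],"claw":8.6},
    {"angular":[0,0,0],"xyz":[0,0,0],"claw":8.6},
  ],
)

```text
t: 11.55
eef_pos: [0.5603, 0.2076, 0.1064]
ee_rot: [2.791, -0.001, 1.644]
force: [-0.0, -0.3, -0.0]
width: 0.0858
gripper_force: 0.0
```

Run:
```python
from h import *
f=grab('wrist','w3');g=grab('scene','s3');h=grab('top','t3')
A=f['color'][80:300,200:420]
A=cv2.resize(A,(400,400));B=cv2.resize(g['color'][120:210,270:360],(400,400),interpolation=cv2.INTER_CUBIC)
cv2.imwrite('pics/ws3.png',np.hstack([A,B]))
```

```text
(no output)
```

View pics/ws3.png

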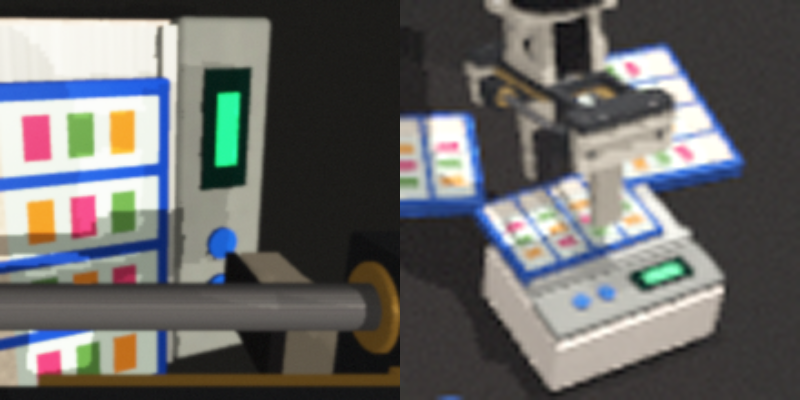

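The left half shows the carrier's far-left corner at about (168,82) of the crop, almost at the lip (163-178). In the right half the carrier still lies on the heater with the upper finger above it.

Run:
```python
from h import *
print(px2w('w3',200+168*.55,80+82*.55,.087).round(4),'lip',px2w('w3',200+163*.55,80+25*.55,.08).round(4))
im=cv2.imread('pics/w3.png').astype(int)
blue=(im[...,0]>120)&(im[...,2]<90)&(im[...,1]<110)
for r in (128,140,175):
    xs=np.where(blue[r,:330])[0]; print(r,xs.min(),xs.max(), px2w('w3',xs.min()-.5,r,.087).round(4),px2w('w3',xs.max()+.5,r,.087).round(4), xs[:3])
p,R=now();print(p,p+R@[0,-.043,.022],p+R@[0,.043,.022])
```

```text
[0.5921 0.2736 0.087 ] lip [0.5915 0.2943 0.08  ]
128 160 292 [0.5072 0.2661 0.087 ] [0.5924 0.2717 0.087 ] [160 161 162]
140 162 292 [0.5082 0.2594 0.087 ] [0.5933 0.2638 0.087 ] [162 163 164]
175 165 291 [0.5099 0.2389 0.087 ] [0.5952 0.2397 0.087 ] [165 166 167]
[0.5598939  0.2072434  0.10579721] [0.52714102 0.20485006 0.07037799] [0.60770277 0.21076368 0.09988789]
```

Run:
```python
from h import *
p,R=now()
im=cv2.imread('pics/w3.png')[150:330,90:390]
im=cv2.resize(im,None,fx=2.6,fy=2.6,interpolation=cv2.INTER_CUBIC)
for y in(-.043,.043):
  for z in(.022,0,-.016):
    for x in(-.0095,.0095):
      u=(w2px('w3',p+R@[x,y,z])-[90,150])*2.6; print(y,z,x,u.round())
      cv2.circle(im,tuple(int(v) for v in u),3,(0,0,255),-1)
cv2.imwrite('pics/w3c.png',im)
```

```text
-0.043 0.022 -0.0095 [259. 213.]
-0.043 0.022 0.0095 [255. 146.]
-0.043 0 -0.0095 [240. 248.]
-0.043 0 0.0095 [235. 173.]
-0.043 -0.016 -0.0095 [222. 278.]
-0.043 -0.016 0.0095 [216. 198.]
0.043 0.022 -0.0095 [575. 213.]
0.043 0.022 0.0095 [579. 146.]
0.043 0 -0.0095 [594. 247.]
0.043 0 0.0095 [599. 173.]
0.043 -0.016 -0.0095 [611. 278.]
0.043 -0.016 0.0095 [617. 197.]
```

View pics/w3c.png

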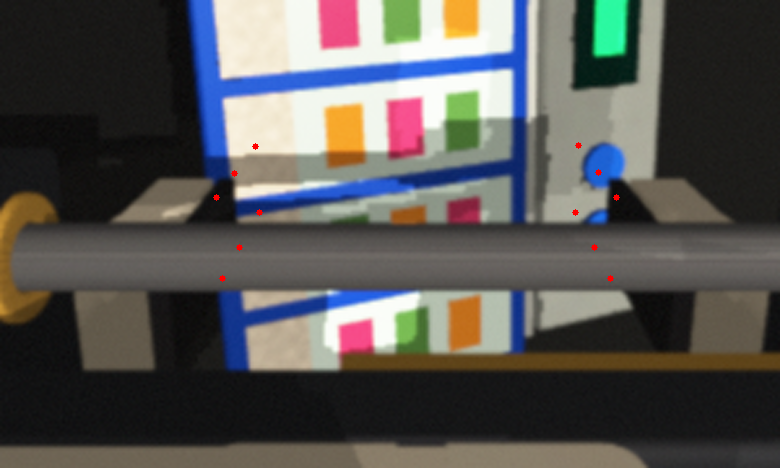

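The red dots mark the predicted pads. The lower pad's tip, around (257,180), is hidden beneath the carrier's near edge. So the carrier is already wedged up about 17° against the lip and rests on the lower finger. I'll continue the arc from there.

Run:
```python
from h import *
from fk import *
p,R=now();f=ax(PH,0)[0];print(p)
def c(th): t=np.radians(th);return f*.086*(1-np.cos(t))+U*.086*np.sin(t)
ths=np.linspace(17.5,69,14)
q=monitor.get_state()['q']
for a,b in zip(ths[:-1],ths[1:]):
    q,e=ik(p+c(b)-c(17.5),R,q); print(round(b,1),(R.T@(c(b)-c(a))*100).round(2),round(e,4),q.round(2))
```

```text
[0.5598939  0.2072434  0.10579721]
21.5 [ 0.    0.38 -0.46] 0.0 [ 0.76  0.16 -0.82  0.62 -0.38  1.89]
25.4 [ 0.    0.41 -0.43] 0.0 [ 0.77  0.16 -0.8   0.59 -0.4   1.92]
29.4 [ 0.    0.44 -0.4 ] 0.0 [ 0.77  0.16 -0.78  0.57 -0.42  1.95]
33.3 [ 0.    0.46 -0.37] 0.0 [ 0.77  0.15 -0.76  0.55 -0.44  1.97]
37.3 [ 0.    0.49 -0.34] 0.0 [ 0.77  0.15 -0.74  0.53 -0.45  2.  ]
41.3 [ 0.    0.51 -0.3 ] 0.0 [ 0.77  0.15 -0.73  0.51 -0.47  2.02]
45.2 [ 0.    0.53 -0.27] 0.0 [ 0.77  0.16 -0.71  0.49 -0.48  2.04]
49.2 [ 0.    0.55 -0.23] 0.0 [ 0.76  0.16 -0.69  0.48 -0.5   2.06]
53.2 [ 0.    0.56 -0.19] 0.0 [ 0.76  0.16 -0.67  0.46 -0.51  2.08]
57.1 [ 0.    0.57 -0.15] 0.0 [ 0.75  0.16 -0.66  0.45 -0.52  2.09]
61.1 [ 0.    0.58 -0.11] 0.0 [ 0.75  0.17 -0.64  0.44 -0.53  2.11]
65.0 [ 0.    0.59 -0.07] 0.0 [ 0.74  0.17 -0.62  0.43 -0.54  2.13]
69.0 [ 0.    0.59 -0.03] 0.0 [ 0.74  0.18 -0.6   0.42 -0.55  2.14]
```

>>> servo_tool(
  targets=[
    {"angular":[0,0,0],"xyz":[0,0.38,-0.46],"claw":8.6},
    {"angular":[0,0,0],"xyz":[0,0.41,-0.43],"claw":8.6},
    {"angular":[0,0,0],"xyz":[0,0.44,-0.4],"claw":8.6},
    {"angular":[0,0,0],"xyz":[0,0.46,-0.37],"claw":8.6},
    {"angular":[0,0,0],"xyz":[0,0.49,-0.34],"claw":8.6},
    {"angular":[0,0,0],"xyz":[0,0,0],"claw":8.6},
  ],
)

```text
t: 12.3
eef_pos: [0.5743, 0.2087, 0.133]
ee_rot: [2.79, -0.001, 1.644]
force: [-0.2, 0.3, 0.5]
width: 0.0863
gripper_force: 0.0
```

>>> servo_tool(
  targets=[
    {"angular":[0,0,0],"xyz":[0,0.51,-0.3],"claw":8.6},
    {"angular":[0,0,0],"xyz":[0,0.53,-0.27],"claw":8.6},
    {"angular":[0,0,0],"xyz":[0,0.55,-0.23],"claw":8.6},
    {"angular":[0,0,0],"xyz":[0,0.56,-0.19],"claw":8.6},
    {"angular":[0,0,0],"xyz":[0,0.57,-0.15],"claw":8.6},
    {"angular":[0,0,0],"xyz":[0,0.58,-0.11],"claw":8.6},
    {"angular":[0,0,0],"xyz":[0,0.59,-0.07],"claw":8.6},
    {"angular":[0,0,0],"xyz":[0,0,0],"claw":8.6},
  ],
)

```text
t: 13.1
eef_pos: [0.6062, 0.2107, 0.1582]
ee_rot: [2.791, -0.001, 1.644]
force: [-0.3, -0.3, -0.8]
width: 0.086
gripper_force: 0.0
```

Run:
```python
from h import *
f=grab('wrist','w4');g=grab('scene','s4')
A=cv2.resize(f['color'][100:300,130:400],(420,311));B=cv2.resize(g['color'][110:210,260:360],(370,370),interpolation=cv2.INTER_CUBIC)
o=np.zeros((370,790,3),np.uint8);o[:311,:420]=A;o[:,420:]=B
cv2.imwrite('pics/ws4.png',o)
```

```text
(no output)
```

View pics/ws4.png

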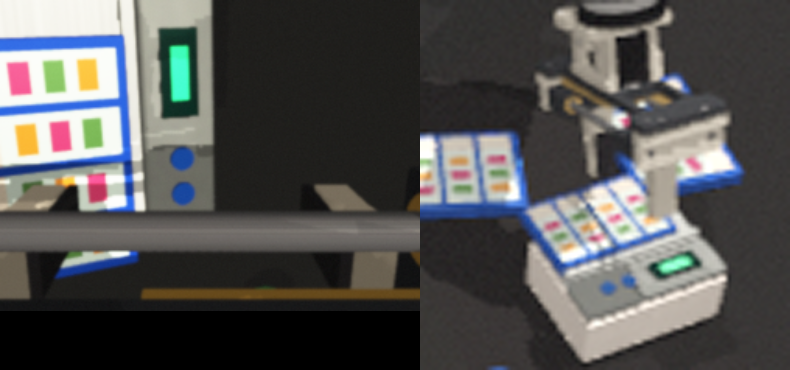

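The carrier is still flat on the heater (right half), and the left finger at about (60,200) now hovers over it. So the lower finger lost the edge. I'm measuring where the near edge is now.

Run:
```python
from h import *
for n in('w2','w3','w4'):
    im=cv2.imread(f'pics/{n}.png').astype(int)
    blue=(im[...,0]>110)&(im[...,2]<90)&(im[...,1]<120)
    out=[]
    for r in range(110,245,8):
        xs=np.where(blue[r])[0]; xs=xs[(xs>110)&(xs<350)]
        if len(xs)>3:
            a,b=px2w(n,xs.min()-.5,r,.087),px2w(n,xs.max()+.5,r,.087); out.append((r,xs.min(),xs.max(),a[:2].round(4).tolist(),b[:2].round(4).tolist()))
    print(n);[print(o) for o in out]
R,t,f,c=cal('w3');print('cam',-R.T@t)
```

```text
w2
(126, np.int64(223), np.int64(345), [0.4994, 0.2646], [0.5854, 0.2706])
(134, np.int64(223), np.int64(345), [0.4996, 0.26], [0.5863, 0.2653])
(142, np.int64(223), np.int64(344), [0.4998, 0.2554], [0.5864, 0.2598])
(150, np.int64(224), np.int64(344), [0.5007, 0.2508], [0.5874, 0.2544])
(158, np.int64(224), np.int64(343), [0.5009, 0.2461], [0.5875, 0.2488])
(166, np.int64(224), np.int64(343), [0.5011, 0.2412], [0.5885, 0.2431])
(174, np.int64(225), np.int64(342), [0.502, 0.2364], [0.5886, 0.2374])
(182, np.int64(225), np.int64(342), [0.5023, 0.2314], [0.5896, 0.2316])
(190, np.int64(225), np.int64(341), [0.5025, 0.2264], [0.5897, 0.2257])
(198, np.int64(226), np.int64(341), [0.5034, 0.2213], [0.5908, 0.2197])
(206, np.int64(226), np.int64(340), [0.5037, 0.2161], [0.5909, 0.2136])
(214, np.int64(286), np.int64(340), [0.5463, 0.2092], [0.592, 0.2074])
(222, np.int64(127), np.int64(278), [0.4469, 0.2085], [0.5415, 0.2037])
(230, np.int64(123), np.int64(136), [0.4447, 0.2039], [0.452, 0.2034])
w3
(126, np.int64(163), np.int64(292), [0.5088, 0.2673], [0.5923, 0.2731])
(134, np.int64(161)
[... 1180 characters left out ...]
0.5943, 0.2472])
(166, np.int64(174), np.int64(211), [0.5654, 0.2401], [0.5953, 0.2407])
(174, np.int64(111), np.int64(211), [0.521, 0.2334], [0.5956, 0.2341])
(182, np.int64(209), np.int64(212), [0.5933, 0.2274], [0.5967, 0.2274])
(190, np.int64(209), np.int64(212), [0.5935, 0.2207], [0.5969, 0.2206])
(198, np.int64(210), np.int64(254), [0.5946, 0.2138], [0.635, 0.213])
(206, np.int64(144), np.int64(253), [0.5431, 0.2085], [0.6346, 0.2056])
(214, np.int64(113), np.int64(213), [0.5212, 0.2029], [0.5986, 0.1996])
(222, np.int64(211), np.int64(255), [0.5962, 0.1926], [0.6377, 0.1904])
(230, np.int64(212), np.int64(251), [0.5974, 0.1853], [0.6344, 0.1829])
cam [0.50035825 0.26847747 0.25847073]
```

Run:
```python
from h import *
p,R=now()
im=cv2.imread('pics/w4.png')[140:320,90:390]
im=cv2.resize(im,None,fx=2.6,fy=2.6,interpolation=cv2.INTER_CUBIC)
im=cv2.convertScaleAbs(im,alpha=1.6,beta=30)
for y,col in((-.043,(0,0,255)),(.043,(0,255,255))):
  for z in(.022,0,-.016):
    for x in(-.0095,.0095):
      u=(w2px('w4',p+R@[x,y,z])-[90,140])*2.6
      cv2.circle(im,tuple(int(v) for v in u),3,col,-1)
cv2.imwrite('pics/w4c.png',im)
```

```text
(no output)
```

View pics/w4c.png

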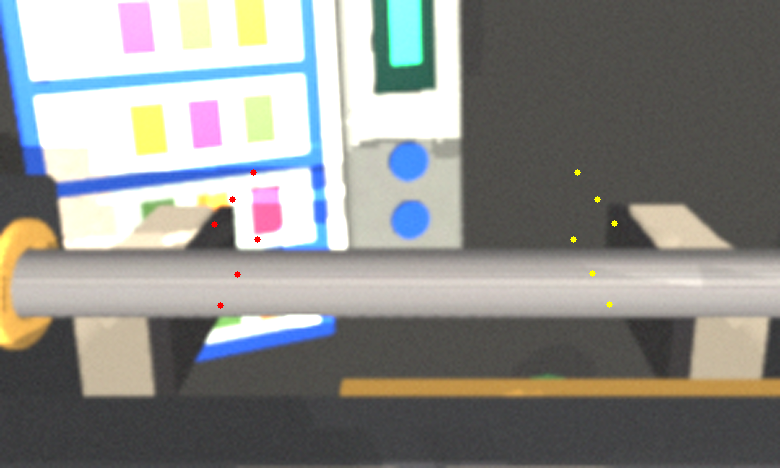

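Run:
```python
from h import *
p,R=now()
for z in(.022,.01,0,-.005,-.01):
  print(z,[(w2px('s4',p+R@[x,y,z])-[260,110])*3.7+[420,0] for y in(.043,.062) for x in(-.0095,.0095)])
```

```text
0.022 [array([646.68608262, 238.64926534]), array([665.66017165, 232.69495793]), array([658.02253599, 247.01642996]), array([677.22038131, 240.94167265])]
0.01 [array([646.10461852, 226.46671645]), array([665.18022951, 220.5321708 ]), array([657.49298487, 234.70240106]), array([676.79477814, 228.64760846])]
0 [array([645.6153857 , 216.21655175]), array([664.77643152, 210.29904368]), array([657.04736881, 224.34017358]), array([676.43664882, 218.30260819])]
-0.005 [array([645.36915509, 211.05764947]), array([664.57320581, 205.14885828]), array([656.8230691 , 219.12437292]), array([676.25639046, 213.09562643])]
-0.01 [array([645.12183885, 205.87600175]), array([664.36908786, 199.97606151]), array([656.59776605, 213.88524078]), array([676.0753292 , 207.86545214])]
```

Both the wrist and scene images, and the lost contact, show the real fingertips ending about 4 mm behind the reported TCP instead of 22 mm ahead. I'm correcting for that and using the carrier's updated pose, which now sits against the lip.

```bash
cat >> h.py <<'E'
ZT=-.004; PH=np.radians(5.2); EDGE=np.array([.5128,.2043,.075])
def tcp(corner,head,phi,w,s):
    f,a,n=ax(head,phi); return np.array(corner)+w/2*n-(ZT-s)*a
def arc(head,th,r=.086):
    t=np.radians(th); return ax(head,0)[0]*r*(1-np.cos(t))+U*r*np.sin(t)
E
python3 - <<'E'
from h import *
from fk import *
f=ax(PH,0)[0]
for phi in(70,73,76):
  q=[.8,.2,-.75,.4,-.5,2]
  for off,th in [(-.03,0),(0,0),(0,20),(0,45),(0,phi)]:
    q,e=ik(tcp(EDGE+f*off+arc(PH,th),PH,phi,.086,.012),Rt(PH,phi,1),q);print(phi,off,th,q.round(2),round(e,4))
  q,e=ik(tcp(EDGE+arc(PH,th),PH,phi,.012,.012),Rt(PH,phi,1),q);print('closed',q.round(2),round(e,4))
fI=ax(PI,0)[0];l=np.cross(U,fI)
for phi in(70,73,76):
  q=[0,.2,-.7,.1,-.5,-.3]
  for w,th in [(.012,phi),(.086,phi),(.086,45),(.086,14),(.086,4)]:
    t=np.radians(th); c=COR+l*.067+fI*(-.004-.086*np.cos(t))+U*.086*np.sin(t)
    q,e=ik(tcp(c,PI,phi,w,.012),Rt(PI,phi,-1),q);print('place',phi,w,th,q.round(2),round(e,4))
p,R=now();t=tcp(EDGE-f*.025,PH,70,.086,.012);R1=Rt(PH,70,1);print(p,t)
p,R=plan(p,R,p+np.array([-.062,-.006,.03]),R1,6)
p,R=plan(p,R,t,R1,10)
E
```

```text
70 -0.03 0 [ 0.68  0.16 -1.    1.02 -0.22  1.57] 0.0
70 0 0 [ 0.68  0.2  -0.93  0.93 -0.24  1.67] 0.0
70 0 20 [ 0.75  0.17 -0.83  0.65 -0.36  1.89] 0.0
70 0 45 [ 0.76  0.17 -0.71  0.49 -0.47  2.05] 0.0
70 0 70 [ 0.73  0.19 -0.6   0.41 -0.53  2.17] 0.0
closed [ 0.77  0.15 -0.7   0.48 -0.49  2.07] 0.0
73 -0.03 0 [ 0.78  0.19 -0.88  0.61 -0.33  1.88] 0.0
73 0 0 [ 0.76  0.23 -0.8   0.56 -0.35  1.97] 0.0
73 0 20 [ 0.77  0.2  -0.73  0.44 -0.45  2.08] 0.0
73 0 45 [ 0.76  0.19 -0.62  0.35 -0.55  2.19] 0.0
73 0 73 [ 0.72  0.22 -0.51  0.3  -0.62  2.28] 0.0
closed [ 0.76  0.18 -0.6   0.34 -0.58  2.21] 0.0
76 -0.03 0 [ 0.8   0.22 -0.77  0.39 -0.43  2.08] 0.0
76 0 0 [ 0.77  0.26 -0.7   0.36 -0.45  2.15] 0.0
76 0 20 [ 0.77  0.23 -0.64  0.3  -0.53  2.22] 0.0
76 0 45 [ 0.75  0.22 -0.55  0.25 -0.63  2.29] 0.0
76 0 76 [ 0.7   0.25 -0.42  0.22 -0.71  2.38] 0.0
closed [ 0.74  0.21 -0.52  0.24 -0.67  2.31] 0.0
place 70 0.012 70 [-0.08  0.18 -0.62  0.19 -0.44 -0.4 ] 0.0
place 70 0.086 70 [-0.1   0.21 -0.52  0.16 -0.5  -0.36] 0.0
place 70 0.086 45 [-0.09  0.19 -0.62  0.2  -0.43 -0.41] 0.0
place 70 0.086 14
[... 194 characters left out ...]
0.45  0.11 -0.59 -0.31] 0.0
place 73 0.086 45 [-0.09  0.21 -0.56  0.14 -0.52 -0.35] 0.0
place 73 0.086 14 [-0.08  0.23 -0.67  0.19 -0.39 -0.41] 0.0
place 73 0.086 4 [-0.08  0.25 -0.7   0.21 -0.34 -0.43] 0.0
place 76 0.012 76 [-0.1   0.23 -0.47  0.09 -0.63 -0.29] 0.0
place 76 0.086 76 [-0.11  0.28 -0.38  0.08 -0.68 -0.27] 0.0
place 76 0.086 45 [-0.1   0.24 -0.5   0.1  -0.6  -0.3 ] 0.0
place 76 0.086 14 [-0.09  0.26 -0.6   0.12 -0.48 -0.34] 0.0
place 76 0.086 4 [-0.09  0.28 -0.62  0.13 -0.44 -0.35] 0.0
[0.605342   0.21018039 0.15754196] [0.53359317 0.20619233 0.07467178]
6 rows: angular [0.01, 0.06, -0.16] xyz [-0.017, -0.804, -0.825]
10 rows: angular [0.0, 0.0, 0.0] xyz [0.029, -0.476, 1.028]
```

Run:
```python
from h import *
f=ax(PH,0)[0]
p,R=now();t=tcp(EDGE-f*.02,PH,70,.086,.008);R1=Rt(PH,70,1);print(p,t)
p,R=plan(p,R,t+U*.10,R1,5)
p,R=plan(p,R,t,R1,8)
```

```text
[0.605342   0.21018039 0.15754196] [0.53721015 0.2065215  0.07843055]
5 rows: angular [0.01, 0.07, -0.19] xyz [0.036, -1.139, -0.86]
8 rows: angular [0.0, 0.0, 0.0] xyz [0.0, -0.428, 1.175]
```

>>> servo_tool(
  targets=[
    {"angular":[0,0.07,-0.19],"xyz":[0.04,-1.14,-0.86],"claw":8.6},
    {"angular":[0,0.07,-0.19],"xyz":[0.04,-1.14,-0.86],"claw":8.6},
    {"angular":[0,0.07,-0.19],"xyz":[0.04,-1.14,-0.86],"claw":8.6},
    {"angular":[0,0.07,-0.19],"xyz":[0.04,-1.14,-0.86],"claw":8.6},
    {"angular":[0,0.07,-0.19],"xyz":[0.04,-1.14,-0.86],"claw":8.6},
    {"angular":[0,0,0],"xyz":[0,-0.43,1.18],"claw":8.6},
    {"angular":[0,0,0],"xyz":[0,-0.43,1.18],"claw":8.6},
    {"angular":[0,0,0],"xyz":[0,-0.43,1.18],"claw":8.6},
    {"angular":[0,0,0],"xyz":[0,-0.43,1.18],"claw":8.6},
    {"angular":[0,0,0],"xyz":[0,-0.43,1.18],"claw":8.6},
    {"angular":[0,0,0],"xyz":[0,-0.43,1.18],"claw":8.6},
    {"angular":[0,0,0],"xyz":[0,0,0],"claw":8.6},
  ],
)

```text
t: 14.4
eef_pos: [0.5357, 0.2059, 0.102]
ee_rot: [2.793, 0.002, 1.662]
force: [0.2, -0.5, 0.2]
width: 0.0861
gripper_force: 0.0
```

Run:
```python
from h import *
f=ax(PH,0)[0]
p,R=now();t=tcp(EDGE-f*.02,PH,70,.086,.008);R1=Rt(PH,70,1);print(p-t,monitor.get_state()['force'])
p,R=plan(p,R,t,R1,3)
p,R=plan(p,R,t+f*.022,R1,11)
```

```text
[-0.0015159  -0.00064823  0.02358336] [ 0.16846615 -0.53199852  0.21786277]
3 rows: angular [-0.02, 0.02, 0.02] xyz [0.018, -0.219, 0.757]
11 rows: angular [0.0, 0.0, 0.0] xyz [-0.0, 0.188, 0.068]
```

>>> servo_tool(
  targets=[
    {"angular":[0,0,0],"xyz":[0.02,-0.22,0.76],"claw":8.6},
    {"angular":[0,0,0],"xyz":[0.02,-0.22,0.76],"claw":8.6},
    {"angular":[0,0,0],"xyz":[0.02,-0.22,0.76],"claw":8.6},
    {"angular":[0,0,0],"xyz":[0,0.38,0.14],"claw":8.6},
    {"angular":[0,0,0],"xyz":[0,0.38,0.14],"claw":8.6},
    {"angular":[0,0,0],"xyz":[0,0.38,0.14],"claw":8.6},
    {"angular":[0,0,0],"xyz":[0,0.19,0.07],"claw":8.6},
    {"angular":[0,0,0],"xyz":[0,0,0],"claw":8.6},
  ],
)

```text
t: 15.2
eef_pos: [0.5533, 0.2094, 0.0799]
ee_rot: [2.791, -0.001, 1.662]
force: [0.1, -0.2, -0.6]
width: 0.0861
gripper_force: 0.0
```

>>> servo_tool(
  targets=[
    {"angular":[0,0,0],"xyz":[0,0.19,0.07],"claw":8.6},
    {"angular":[0,0,0],"xyz":[0,0.19,0.07],"claw":8.6},
    {"angular":[0,0,0],"xyz":[0,0,0],"claw":8.6},
  ],
)

```text
t: 15.5
eef_pos: [0.5571, 0.2094, 0.0795]
ee_rot: [2.791, -0.0, 1.662]
force: [-0.6, -0.1, -0.4]
width: 0.0861
gripper_force: 0.0
```

>>> servo_tool(
  targets=[
    {"angular":[0,0,0],"xyz":[0,0.19,0.07],"claw":8.6},
    {"angular":[0,0,0],"xyz":[0,0.19,0.07],"claw":8.6},
    {"angular":[0,0,0],"xyz":[0,0,0],"claw":8.6},
  ],
)

```text
t: 15.8
eef_pos: [0.5588, 0.2086, 0.0779]
ee_rot: [2.794, 0.001, 1.662]
force: [-12.6, 2.0, 2.3]
width: 0.0859
gripper_force: 5.4
```

>>> servo_tool(
  targets=[
    {"angular":[0,0,0],"xyz":[0,0.12,-0.28],"claw":8.6},
    {"angular":[0,0,0],"xyz":[0,0.12,-0.28],"claw":8.6},
    {"angular":[0,0,0],"xyz":[0,0.14,-0.27],"claw":8.6},
    {"angular":[0,0,0],"xyz":[0,0.14,-0.27],"claw":8.6},
    {"angular":[0,0,0],"xyz":[0,0,0],"claw":8.6},
  ],
)

```text
t: 16.3
eef_pos: [0.5593, 0.2085, 0.0896]
ee_rot: [2.795, 0.001, 1.662]
force: [-15.5, 1.4, -0.3]
width: 0.086
gripper_force: 7.0
```

>>> servo_tool(
  targets=[
    {"angular":[0,0,0],"xyz":[0,0.31,-0.53],"claw":8.6},
    {"angular":[0,0,0],"xyz":[0,0.35,-0.51],"claw":8.6},
    {"angular":[0,0,0],"xyz":[0,0.39,-0.48],"claw":8.6},
    {"angular":[0,0,0],"xyz":[0,0,0],"claw":8.6},
  ],
)

```text
t: 16.7
eef_pos: [0.5634, 0.2086, 0.1077]
ee_rot: [2.796, 0.002, 1.661]
force: [-26.7, 2.9, 6.3]
width: 0.086
gripper_force: 10.5
```

Run:
```python
from h import *
p,R=now();f=ax(PH,0)[0]
def c(th):
    t=np.radians(th); b=min(.005*np.tan(t),.012*np.sin(t)); return f*(-b-.086*np.cos(t))+U*.086*np.sin(t)
ths=np.arange(20,71,5)
for a,b in zip(ths[:-1],ths[1:]): print(b,(R.T@(c(b)-c(a))*100).round(2))
print(R.T@f*.25)
```

```text
25 [-0.    0.46 -0.57]
30 [-0.    0.5  -0.53]
35 [-0.    0.54 -0.48]
40 [-0.    0.57 -0.43]
45 [-0.    0.59 -0.38]
50 [-0.    0.6  -0.32]
55 [-0.    0.6  -0.27]
60 [-0.    0.59 -0.22]
65 [-0.    0.55 -0.17]
70 [-0.    0.7  -0.05]
[1.31730760e-04 2.35206171e-01 8.47233131e-02]
```

>>> servo_tool(
  targets=[
    {"angular":[0,0,0],"xyz":[0,-0.24,-0.08],"claw":8.6},
    {"angular":[0,0,0],"xyz":[0,0,0],"claw":8.6},
  ],
)

```text
t: 16.9
eef_pos: [0.5628, 0.2091, 0.1086]
ee_rot: [2.793, 0.001, 1.662]
force: [-8.0, -0.7, 1.7]
width: 0.0862
gripper_force: 3.4
```

>>> servo_tool(
  targets=[
    {"angular":[0,0,0],"xyz":[0,0.46,-0.57],"claw":8.6},
    {"angular":[0,0,0],"xyz":[0,0.48,-0.54],"claw":8.6},
    {"angular":[0,0,0],"xyz":[0,0,0],"claw":8.6},
  ],
)

```text
t: 17.2
eef_pos: [0.5696, 0.2108, 0.1238]
ee_rot: [2.791, -0.001, 1.662]
force: [-1.1, 0.4, 0.5]
width: 0.0861
gripper_force: 0.7
```

>>> servo_tool(
  targets=[
    {"angular":[0,0,0],"xyz":[0,0.52,-0.49],"claw":8.6},
    {"angular":[0,0,0],"xyz":[0,0.55,-0.44],"claw":8.6},
    {"angular":[0,0,0],"xyz":[0,0,0],"claw":8.6},
  ],
)

```text
t: 17.5
eef_pos: [0.577, 0.2117, 0.1366]
ee_rot: [2.79, -0.001, 1.662]
force: [-0.7, -0.0, 0.3]
width: 0.0857
gripper_force: 0.4
```

>>> servo_tool(
  targets=[
    {"angular":[0,0,0],"xyz":[0,0.58,-0.38],"claw":8.6},
    {"angular":[0,0,0],"xyz":[0,0.59,-0.32],"claw":8.6},
    {"angular":[0,0,0],"xyz":[0,0,0],"claw":8.6},
  ],
)

```text
t: 17.8
eef_pos: [0.5855, 0.2124, 0.147]
ee_rot: [2.79, -0.001, 1.662]
force: [-0.8, 0.5, 0.1]
width: 0.0859
gripper_force: 0.3
```

>>> servo_tool(
  targets=[
    {"angular":[0,0,0],"xyz":[0,0.6,-0.27],"claw":8.6},
    {"angular":[0,0,0],"xyz":[0,0.59,-0.22],"claw":8.6},
    {"angular":[0,0,0],"xyz":[0,0.55,-0.14],"claw":8.6},
    {"angular":[0,0,0],"xyz":[0,0,0],"claw":8.6},
  ],
)

```text
t: 18.2
eef_pos: [0.5996, 0.2135, 0.1586]
ee_rot: [2.791, -0.001, 1.662]
force: [-1.3, 0.5, 0.3]
width: 0.086
gripper_force: 0.2
```

Run:
```python
from h import *
f=grab('wrist','w5');g=grab('scene','s5')
A=cv2.resize(f['color'],(400,300));B=cv2.resize(g['color'][100:210,260:370],(390,390),interpolation=cv2.INTER_CUBIC)
o=np.zeros((390,790,3),np.uint8);o[:300,:400]=A;o[:,400:]=B
cv2.imwrite('pics/ws5.png',o)
```

```text
(no output)
```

View pics/ws5.png

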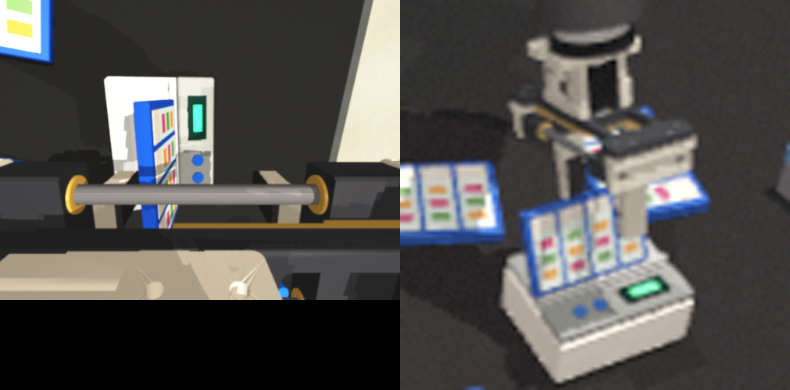

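The left half shows the carrier tipped up steeply: its blue near edge is on top, running from (140,100) to (155,225) between the fingers. The right half shows the same, with the slides facing away from the robot. That was the tenth picture, so everything from here on is numeric.

Run:
```python
from h import *
from scipy.optimize import brentq
p,R=now();f=ax(PH,0)[0];a,n=R[:,2],R[:,1]
def corner(th):
    t=np.radians(th); b=min(.005*np.tan(t),.012*np.sin(t)); return EDGE+f*(.086-b-.086*np.cos(t))+U*.086*np.sin(t)
g=lambda th: n@(corner(th)-p)+.043
th=brentq(g,30,89);print('theta',th,'s',ZT-a@(corner(th)-p),'phi',np.degrees(np.arcsin(-a[2])))
# image check: near edge top/lower lines in w5
im=cv2.imread('pics/w5.png').astype(int)
for r in(145,160,175,190,205):
    xs=np.where((im[r,:,0]>100)&(im[r,:,2]<80)&(im[r,:,1]<110))[0];xs=xs[(xs>140)&(xs<260)];print(r,xs.min(),xs.max(),end=' ')
l=np.cross(U,f)
for t_ in(th,th-4,th+4):
  t=np.radians(t_);nb=f*np.sin(t)+U*np.cos(t)
  print(t_,[(w2px('w5',corner(t_)+l*.064+d*nb)).round(1) for d in(0,.012)],[(w2px('w5',corner(t_)-l*.0+d*nb)).round(1) for d in(0,.012)])
```

```text
theta 67.39950392128615 s 0.007986633525919683 phi 69.94161092898901
145 172 193 160 173 194 175 193 217 190 176 201 205 195 259 67.39950392128615 [array([167.3, 127.5]), array([189.9, 127.5])] [array([175.5, 240.5]), array([195.9, 240.9])]
63.399503921286154 [array([158.4, 127.5]), array([180.3, 127.5])] [array([167.4, 239.9]), array([187.3, 240.9])]
71.39950392128615 [array([178.1, 127.5]), array([201.1, 127.5])] [array([185.3, 240.6]), array([206. , 240.4])]
```

>>> servo_tool(
  targets=[
    {"angular":[0,0,0],"xyz":[0,0,0.2],"claw":8.6},
    {"angular":[0,0,0],"xyz":[0,0,0.2],"claw":8.6},
    {"angular":[0,0,0],"xyz":[0,0,0.2],"claw":8.6},
    {"angular":[0,0,0],"xyz":[0,0,0.2],"claw":8.6},
    {"angular":[0,0,0],"xyz":[0,0,0],"claw":8.6},
  ],
)

```text
t: 18.8
eef_pos: [0.6013, 0.2132, 0.1499]
ee_rot: [2.792, 0.0, 1.662]
force: [-0.6, 1.0, -0.0]
width: 0.0862
gripper_force: 0.1
```

>>> servo_tool(
  targets=[
    {"angular":[0,0,0],"xyz":[0,-0.18,0],"claw":8.24},
    {"angular":[0,0,0],"xyz":[0,-0.18,0],"claw":7.88},
    {"angular":[0,0,0],"xyz":[0,-0.18,0],"claw":7.52},
    {"angular":[0,0,0],"xyz":[0,-0.18,0],"claw":7.16},
    {"angular":[0,0,0],"xyz":[0,-0.18,0],"claw":6.8},
    {"angular":[0,0,0],"xyz":[0,-0.18,0],"claw":6.44},
    {"angular":[0,0,0],"xyz":[0,-0.18,0],"claw":6.08},
    {"angular":[0,0,0],"xyz":[0,-0.18,0],"claw":5.72},
    {"angular":[0,0,0],"xyz":[0,-0.18,0],"claw":5.36},
    {"angular":[0,0,0],"xyz":[0,-0.18,0],"claw":5.0},
    {"angular":[0,0,0],"xyz":[0,0,0],"claw":5.0},
  ],
)

```text
t: 19.9
eef_pos: [0.5843, 0.2118, 0.1442]
ee_rot: [2.792, -0.0, 1.662]
force: [-0.5, 0.0, 0.3]
width: 0.0504
gripper_force: 0.2
```

>>> servo_tool(
  targets=[
    {"angular":[0,0,0],"xyz":[0,-0.18,0],"claw":4.64},
    {"angular":[0,0,0],"xyz":[0,-0.18,0],"claw":4.28},
    {"angular":[0,0,0],"xyz":[0,-0.18,0],"claw":3.92},
    {"angular":[0,0,0],"xyz":[0,-0.18,0],"claw":3.56},
    {"angular":[0,0,0],"xyz":[0,-0.18,0],"claw":3.2},
    {"angular":[0,0,0],"xyz":[0,-0.18,0],"claw":2.84},
    {"angular":[0,0,0],"xyz":[0,-0.18,0],"claw":2.48},
    {"angular":[0,0,0],"xyz":[0,-0.18,0],"claw":2.12},
    {"angular":[0,0,0],"xyz":[0,-0.18,0],"claw":1.76},
    {"angular":[0,0,0],"xyz":[0,-0.1,0],"claw":1.5},
    {"angular":[0,0,0],"xyz":[0,0,0],"claw":1.5},
  ],
)

```text
t: 21.0
eef_pos: [0.5683, 0.2103, 0.1384]
ee_rot: [2.791, -0.0, 1.662]
force: [-0.9, -0.5, 0.9]
width: 0.0152
gripper_force: 0.2
```

>>> servo_tool(
  targets=[
    {"angular":[0,0,0],"xyz":[0,-0.1,0],"claw":1.2},
    {"angular":[0,0,0],"xyz":[0,0,0],"claw":0.8},
    {"angular":[0,0,0],"xyz":[0,0,0],"claw":0.6},
    {"angular":[0,0,0],"xyz":[0,0,0],"claw":0.6},
    {"angular":[0,0,0],"xyz":[0,0,0],"claw":0.6},
  ],
  force=40,
)

```text
t: 21.5
eef_pos: [0.5677, 0.2104, 0.1383]
ee_rot: [2.791, -0.001, 1.662]
force: [-0.4, 0.1, 2.3]
width: 0.0119
gripper_force: 39.1
```

Run:
```python
from h import *
from fk import *
p,R=now();q=monitor.get_state()['q'];print(p,q)
p0=p
# lift straight up 13cm, rotating upright
R90=Rt(PH,90,1)
p1,R1=plan(p,R,p+U*.04-ax(PH,0)[0]*.01,R,5)
p2,R2=plan(p1,R1,p0*[1,1,0]+[-.02,0,.27],R90,10)
q,e=ik(p1,R1,q);print(q.round(2),e);q,e=ik(p2,R2,q);print(q.round(2),e)
```

```text
[0.56770636 0.21045    0.13827807] [ 0.782219    0.13888158 -0.74258889  0.50749971 -0.4662168   2.01986416]
5 rows: angular [0.0, 0.0, 0.0] xyz [0.001, 0.087, -0.82]
10 rows: angular [2.01, -0.0, 0.0] xyz [0.018, 0.079, -0.924]
[ 0.81  0.08 -0.68  0.42 -0.58  2.09] 2.156541611952889e-10
[ 0.7   0.19 -0.12  0.   -1.27  2.53] 2.4623981148401487e-12
```

>>> servo_tool(
  targets=[
    {"angular":[0,0,0],"xyz":[0,0.09,-0.82]},
    {"angular":[0,0,0],"xyz":[0,0.09,-0.82]},
    {"angular":[0,0,0],"xyz":[0,0.09,-0.82]},
    {"angular":[0,0,0],"xyz":[0,0.09,-0.82]},
    {"angular":[0,0,0],"xyz":[0,0.09,-0.82]},
    {"angular":[2,0,0],"xyz":[0.02,0.08,-0.92]},
    {"angular":[2,0,0],"xyz":[0.02,0.08,-0.92]},
    {"angular":[2,0,0],"xyz":[0.02,0.08,-0.92]},
    {"angular":[2,0,0],"xyz":[0.02,0.08,-0.92]},
    {"angular":[2,0,0],"xyz":[0.02,0.08,-0.92]},
    {"angular":[2,0,0],"xyz":[0.02,0.08,-0.92]},
    {"angular":[2,0,0],"xyz":[0.02,0.08,-0.92]},
    {"angular":[2,0,0],"xyz":[0.02,0.08,-0.92]},
    {"angular":[2,0,0],"xyz":[0.02,0.08,-0.92]},
    {"angular":[2,0,0],"xyz":[0.02,0.08,-0.92]},
  ],
)

```text
invalid input
```

>>> servo_tool(
  targets=[
    {"angular":[0,0,6.8],"xyz":[0,0,0]},
    {"angular":[0,0,6.8],"xyz":[0,0,0]},
    {"angular":[0,0,6.8],"xyz":[0,0,0]},
    {"angular":[0,0,6.8],"xyz":[0,0,0]},
    {"angular":[0,0,6.8],"xyz":[0,0,0]},
    {"angular":[0,0,6.8],"xyz":[0,0,0]},
    {"angular":[0,0,6.8],"xyz":[0,0,0]},
    {"angular":[0,0,6.8],"xyz":[0,0,0]},
    {"angular":[0,0,6.8],"xyz":[0,0,0]},
    {"angular":[0,0,6.8],"xyz":[0,0,0]},
    {"angular":[0,0,6.8],"xyz":[0,0,0]},
    {"angular":[0,0,6.8],"xyz":[0,0,0]},
    {"angular":[0,0,6.8],"xyz":[0,0,0]},
    {"angular":[0,0,6.8],"xyz":[0,0,0]},
    {"angular":[0,0,6.8],"xyz":[0,0,0]},
    {"angular":[0,0,6.8],"xyz":[0,0,0]},
    {"angular":[0,0,6.8],"xyz":[0,0,0]},
    {"angular":[0,0,6.8],"xyz":[0,0,0]},
    {"angular":[0,0,6.8],"xyz":[0,0,0]},
    {"angular":[0,0,6.8],"xyz":[0,0,0]},
  ],
)

```text
invalid input
```

>>> servo_tool(
  targets=[
    {"angular":[0,0,6.8],"xyz":[0,0,0]},
    {"angular":[0,0,6.8],"xyz":[0,0,0]},
    {"angular":[0,0,6.8],"xyz":[0,0,0]},
    {"angular":[0,0,6.8],"xyz":[0,0,0]},
    {"angular":[0,0,6.8],"xyz":[0,0,0]},
    {"angular":[0,0,6.8],"xyz":[0,0,0]},
    {"angular":[0,0,6.8],"xyz":[0,0,0]},
    {"angular":[0,0,6.8],"xyz":[0,0,0]},
    {"angular":[0,0,6.8],"xyz":[0,0,0]},
    {"angular":[0,0,6.8],"xyz":[0,0,0]},
    {"angular":[0,0,0],"xyz":[0,0,0]},
  ],
)

```text
invalid input
```

```bash
cat > t2.py <<'E'
from h import *
from fk import *
p,R=now();st=monitor.get_state();q=st['q'];print(p,q,st['width'],st['gripper_force'])
fI=ax(PI,0)[0];l=np.cross(U,fI)
im=cv2.imread('pics/t1.png')
# slab held: s=.016; pose for lower (far) edge at COR - .006 f, at theta=70
t=np.radians(70); c=COR+l*.068+fI*(-.006-.086*np.cos(t))+U*(.086*np.sin(t)+.003)
P1=tcp(c,PI,70,.012,.016);R1=Rt(PI,70,-1);print('place tcp',P1)
p,R=plan(p,R,P1*[1,1,0]+[0,0,.27],Rt(PI,90,-1),14)
q1,e=ik(p,R,q);print(q1.round(2),e)
p,R=plan(p,R,P1+U*.04,R1,8)
q1,e=ik(p,R,q1);print(q1.round(2),e)
E
python3 t2.py
```

```text
[0.56770636 0.21045    0.13827807] [ 0.782219    0.13888158 -0.74258889  0.50749971 -0.4662168   2.01986416] 0.011930356317823562 39.05502529756632
place tcp [ 0.56207725 -0.26623639  0.12707183]
14 rows: angular [0.42, 1.95, -11.0] xyz [-1.149, -4.393, -1.698]
[ 0.    0.06 -1.02  1.67 -0.78  3.03] 1.3472254653969338
8 rows: angular [2.5, 0.0, 0.0] xyz [-0.0, 0.197, 1.278]
[ 0.09  0.37 -1.02  1.67 -1.03  3.03] 1.0340942043990748
```

Claw is required in each row.

>>> servo_tool(
  targets=[
    {"angular":[0,0,0],"xyz":[0,0.09,-0.82],"claw":0.6},
    {"angular":[0,0,0],"xyz":[0,0.09,-0.82],"claw":0.6},
    {"angular":[0,0,0],"xyz":[0,0.09,-0.82],"claw":0.6},
    {"angular":[0,0,0],"xyz":[0,0.09,-0.82],"claw":0.6},
    {"angular":[0,0,0],"xyz":[0,0.09,-0.82],"claw":0.6},
    {"angular":[2,0,0],"xyz":[0.02,0.08,-0.92],"claw":0.6},
    {"angular":[2,0,0],"xyz":[0.02,0.08,-0.92],"claw":0.6},
    {"angular":[2,0,0],"xyz":[0.02,0.08,-0.92],"claw":0.6},
    {"angular":[2,0,0],"xyz":[0.02,0.08,-0.92],"claw":0.6},
    {"angular":[2,0,0],"xyz":[0.02,0.08,-0.92],"claw":0.6},
    {"angular":[2,0,0],"xyz":[0.02,0.08,-0.92],"claw":0.6},
    {"angular":[2,0,0],"xyz":[0.02,0.08,-0.92],"claw":0.6},
    {"angular":[2,0,0],"xyz":[0.02,0.08,-0.92],"claw":0.6},
    {"angular":[2,0,0],"xyz":[0.02,0.08,-0.92],"claw":0.6},
    {"angular":[2,0,0],"xyz":[0.02,0.08,-0.92],"claw":0.6},
  ],
)

```text
t: 23.0
eef_pos: [0.5474, 0.2107, 0.2704]
ee_rot: [-3.141, -0.001, 1.663]
force: [-0.2, 0.1, -0.3]
width: 0.012
gripper_force: 39.7
```

>>> servo_tool(
  targets=[
    {"angular":[0,0,6.8],"xyz":[0,0,0],"claw":0.6},
    {"angular":[0,0,6.8],"xyz":[0,0,0],"claw":0.6},
    {"angular":[0,0,6.8],"xyz":[0,0,0],"claw":0.6},
    {"angular":[0,0,6.8],"xyz":[0,0,0],"claw":0.6},
    {"angular":[0,0,6.8],"xyz":[0,0,0],"claw":0.6},
    {"angular":[0,0,6.8],"xyz":[0,0,0],"claw":0.6},
    {"angular":[0,0,6.8],"xyz":[0,0,0],"claw":0.6},
    {"angular":[0,0,6.8],"xyz":[0,0,0],"claw":0.6},
    {"angular":[0,0,6.8],"xyz":[0,0,0],"claw":0.6},
    {"angular":[0,0,6.8],"xyz":[0,0,0],"claw":0.6},
    {"angular":[0,0,6.8],"xyz":[0,0,0],"claw":0.6},
    {"angular":[0,0,6.8],"xyz":[0,0,0],"claw":0.6},
    {"angular":[0,0,6.8],"xyz":[0,0,0],"claw":0.6},
    {"angular":[0,0,6.8],"xyz":[0,0,0],"claw":0.6},
    {"angular":[0,0,6.8],"xyz":[0,0,0],"claw":0.6},
    {"angular":[0,0,6.8],"xyz":[0,0,0],"claw":0.6},
    {"angular":[0,0,6.8],"xyz":[0,0,0],"claw":0.6},
    {"angular":[0,0,6.8],"xyz":[0,0,0],"claw":0.6},
    {"angular":[0,0,6.8],"xyz":[0,0,0],"claw":0.6},
    {"angular":[0,0,6.8],"xyz":[0,0,0],"claw":0.6},
  ],
)

```text
t: 25.0
eef_pos: [0.5474, 0.2107, 0.2699]
ee_rot: [-3.14, 0.0, -0.716]
force: [-0.4, -0.1, -0.3]
width: 0.0116
gripper_force: 39.7
```

>>> servo_tool(
  targets=[
    {"angular":[0,0,6.8],"xyz":[0,0,0],"claw":0.6},
    {"angular":[0,0,6.8],"xyz":[0,0,0],"claw":0.6},
    {"angular":[0,0,6.8],"xyz":[0,0,0],"claw":0.6},
    {"angular":[0,0,6.8],"xyz":[0,0,0],"claw":0.6},
    {"angular":[0,0,6.8],"xyz":[0,0,0],"claw":0.6},
    {"angular":[0,0,6.8],"xyz":[0,0,0],"claw":0.6},
    {"angular":[0,0,6.8],"xyz":[0,0,0],"claw":0.6},
    {"angular":[0,0,6.8],"xyz":[0,0,0],"claw":0.6},
    {"angular":[0,0,6.8],"xyz":[0,0,0],"claw":0.6},
    {"angular":[0,0,6.8],"xyz":[0,0,0],"claw":0.6},
    {"angular":[0,0,0],"xyz":[0,0,0],"claw":0.6},
  ],
)

```text
t: 26.1
eef_pos: [0.5475, 0.2106, 0.2698]
ee_rot: [-3.141, 0.001, -1.9]
force: [0.2, -0.0, -0.7]
width: 0.012
gripper_force: 39.7
```

```bash
python3 t2.py
```

```text
[0.54749164 0.21064385 0.2698117 ] [ 7.00240035e-01  1.86756404e-01 -1.17869035e-01 -1.99310636e-04
 -1.26497833e+00 -1.02930123e+00] 0.011965619775764625 39.70949828624725
place tcp [ 0.56207725 -0.26623639  0.12707183]
14 rows: angular [-0.0, 0.0, -0.01] xyz [3.191, -1.195, -0.003]
[-0.13  0.25 -0.04  0.   -1.28 -0.2 ] 4.685279491161481e-11
8 rows: angular [2.5, 0.0, 0.0] xyz [-0.0, 0.197, 1.278]
[-0.08  0.13 -0.56  0.16 -0.55 -0.37] 2.353672812205332e-13
```

>>> servo_tool(
  targets=[
    {"angular":[0,0,0],"xyz":[3.19,-1.2,0],"claw":0.6},
    {"angular":[0,0,0],"xyz":[3.19,-1.2,0],"claw":0.6},
    {"angular":[0,0,0],"xyz":[3.19,-1.2,0],"claw":0.6},
    {"angular":[0,0,0],"xyz":[3.19,-1.2,0],"claw":0.6},
    {"angular":[0,0,0],"xyz":[3.19,-1.2,0],"claw":0.6},
    {"angular":[0,0,0],"xyz":[3.19,-1.2,0],"claw":0.6},
    {"angular":[0,0,0],"xyz":[3.19,-1.2,0],"claw":0.6},
    {"angular":[0,0,0],"xyz":[3.19,-1.2,0],"claw":0.6},
    {"angular":[0,0,0],"xyz":[3.19,-1.2,0],"claw":0.6},
    {"angular":[0,0,0],"xyz":[3.19,-1.2,0],"claw":0.6},
    {"angular":[0,0,0],"xyz":[3.19,-1.2,0],"claw":0.6},
    {"angular":[0,0,0],"xyz":[3.19,-1.2,0],"claw":0.6},
    {"angular":[0,0,0],"xyz":[3.19,-1.2,0],"claw":0.6},
    {"angular":[0,0,0],"xyz":[3.19,-1.2,0],"claw":0.6},
    {"angular":[0,0,0],"xyz":[0,0,0],"claw":0.6},
  ],
)

```text
t: 27.6
eef_pos: [0.5626, -0.2696, 0.2689]
ee_rot: [-3.142, 0.0, -1.898]
force: [-0.2, -0.4, -1.9]
width: 0.0115
gripper_force: 39.7
```

```bash
cat > edge.py <<'E'
from h import *
def edge_line(n,A,B,z,rng=.02,N=25,im=None):
    """sample across segment A-B (world, height z), find strongest dark->bright step along outward normal; fit line. returns points"""
    g=cv2.GaussianBlur(cv2.cvtColor(cv2.imread(f'pics/{n}.png'),cv2.COLOR_BGR2GRAY).astype(np.float32),(0,0),.6)
    d=(B-A)/np.linalg.norm(B-A); nrm=np.array([d[1],-d[0],0]); out=[]
    ss=np.arange(-rng,rng,.0005)
    for t in np.linspace(0,1,N):
        P=A+(B-A)*t; uv=np.array([w2px(n,P+nrm*s) for s in ss],np.float32)
        v=cv2.remap(g,uv[:,0].reshape(1,-1),uv[:,1].reshape(1,-1),cv2.INTER_LINEAR)[0]
        gr=np.gradient(v); k=np.argmax(gr)
        if gr[k]>2: 
            w=np.clip(gr[max(0,k-6):k+7],0,None); out.append(P+nrm*(ss[max(0,k-6):k+7]@w/w.sum()))
    out=np.array(out); vx,vy,x0,y0=cv2.fitLine(out[:,:2].astype(np.float32),cv2.DIST_HUBER,0,.001,.001).ravel()
    res=np.abs((out[:,0]-x0)*vy-(out[:,1]-y0)*vx)
    return np.array([x0,y0]),np.array([vx,vy]),np.median(res),len(out)
def inter(a,b):
    s=np.linalg.solve(np.column_stack([a[1],-b[1]]),b[0]-a[0]); return a[0]+a[1]*s[0]
E
cat > cor.py <<'E'
from edge import *
import sys
n=sys.argv[1]; lo=float(sys.argv[2]) if len(sys.argv)>2 else .03
f=ax(PI,0)[0];l=np.cross(U,f)
far=edge_line(n,COR+l*.17,COR+l*lo,.06)   # outward normal must be +f
rt=edge_line(n,COR-f*lo,COR-f*.17,.06)
for e in(far,rt): print(e[0],np.degrees(np.arctan2(e[1][1],e[1][0])),e[2],e[3])
print('corner',inter(far,rt))
E
python3 cor.py t1
python3 - <<'E'
from h import *
grab('wrist','w6'); grab('top','t6')
f=ax(PI,0)[0];l=np.cross(U,f)
for y in(0,.05,.1,.15,.2): print(y,w2px('w6',COR+l*y).round(),w2px('w6',COR-f*y).round())
E
python3 t2.py; python3 cor.py w6 || true
```

```text
0 [235. 123.] [235. 123.]
0.05 [236. 161.] [274. 123.]
0.1 [236. 198.] [312. 123.]
0.15 [237. 231.] [351. 123.]
0.2 [237. 263.] [390. 123.]
[ 0.56269661 -0.26704267  0.26904122] [-1.30698649e-01  2.48704337e-01 -3.91684207e-02 -1.01089576e-03
 -1.28253114e+00 -1.95795847e-01] 0.011808576681057186 39.707996249198914
place tcp [ 0.56207725 -0.26623639  0.12707183]
14 rows: angular [-0.0, 0.0, -0.0] xyz [-0.004, 0.006, -0.007]
[-0.13  0.25 -0.04 -0.   -1.28 -0.2 ] 1.947371037192482e-09
8 rows: angular [2.5, 0.0, 0.0] xyz [-0.0, 0.197, 1.278]
[-0.08  0.13 -0.56  0.16 -0.55 -0.37] 2.2870594307278225e-13
[ 0.5909593  -0.25516173] 57.293816 0.005486210354889781 22
[ 0.513596   -0.31465545] -12.59992 5.5918982230264425e-08 2
corner [ 0.54784065 -0.32231   ]Traceback (most recent call last):
  File "cor.py", line 5, in <module>
    far=edge_line(n,COR+l*.17,COR+l*lo,.06)   # outward normal must be +f
  File "edge.py", line 13, in edge_line
    out=np.array(out); vx,vy,x0,y0=cv2.fitLine(out[:,:2].astype(np.float32),cv2.DIST_HUBER,0,.001,.001).ravel()
                                               ~~~^^^^^^
IndexError: too many indices for array: array is 1-dimensional, but 2 were indexed
```

```bash
sed -i 's/nrm=np.array(\[d\[1\],-d\[0\],0\])/nrm=np.array([-d[1],d[0],0])/; s/if gr\[k\]>2/if gr[k]>1.2/' edge.py; python3 cor.py t1; python3 cor.py s1; python3 cor.py w6 .02
```

```text
[ 0.5965214 -0.2404166] 71.6506 0.00040538624565124304 25
[ 0.4545536 -0.3016873] -18.444122 0.00041442095680368704 25
corner [ 0.5640835  -0.33821675]
[ 0.5914488  -0.23993132] 70.81621 0.00044389749229431594 25
[ 0.46084535 -0.30675167] -18.729574 0.0008275149889561441 25
corner [ 0.55687284 -0.33931044]
[ 0.58754367 -0.26746616] 70.86513 0.0001837271536138325 24
[ 0.45918092 -0.3045213 ] -19.140406 0.00011872590057745991 25
corner [ 0.56227255 -0.3403014 ]
```

```bash
cat >> h.py <<'E'
PI=np.radians(-19.0); COR=np.array([.5625,-.3398,.060])
E
cat > t2.py <<'E'
from h import *
from fk import *
p,R=now();q=monitor.get_state()['q']
fI=ax(PI,0)[0];l=np.cross(U,fI)
t=np.radians(70); c=COR+l*.069+fI*(-.006-.086*np.cos(t))+U*.086*np.sin(t)
P1=tcp(c,PI,70,.012,.016);R1=Rt(PI,70,-1);print('place tcp',P1)
p,R=plan(p,R,P1+U*.03,R1,12)
p,R=plan(p,R,P1+U*.004,R1,6)
print(R.T@U)
E
python3 t2.py
```

```text
place tcp [ 0.56327857 -0.26709226  0.12407183]
12 rows: angular [1.67, 0.01, 0.02] xyz [-0.001, 0.149, 0.951]
6 rows: angular [0.0, 0.0, 0.0] xyz [0.0, 0.148, 0.407]
[ 0.         -0.34202014 -0.93969262]
```

>>> servo_tool(
  targets=[
    {"angular":[1.67,0,0.02],"xyz":[0,0.15,0.95],"claw":0.6},
    {"angular":[1.67,0,0.02],"xyz":[0,0.15,0.95],"claw":0.6},
    {"angular":[1.67,0,0.02],"xyz":[0,0.15,0.95],"claw":0.6},
    {"angular":[1.67,0,0.02],"xyz":[0,0.15,0.95],"claw":0.6},
    {"angular":[1.67,0,0.02],"xyz":[0,0.15,0.95],"claw":0.6},
    {"angular":[1.67,0,0.02],"xyz":[0,0.15,0.95],"claw":0.6},
    {"angular":[1.67,0,0.02],"xyz":[0,0.15,0.95],"claw":0.6},
    {"angular":[1.67,0,0.02],"xyz":[0,0.15,0.95],"claw":0.6},
    {"angular":[1.67,0,0.02],"xyz":[0,0.15,0.95],"claw":0.6},
    {"angular":[1.67,0,0.02],"xyz":[0,0.15,0.95],"claw":0.6},
    {"angular":[1.67,0,0.02],"xyz":[0,0.15,0.95],"claw":0.6},
    {"angular":[1.67,0,0.02],"xyz":[0,0.15,0.95],"claw":0.6},
    {"angular":[0,0,0],"xyz":[0,0,0],"claw":0.6},
  ],
)

```text
t: 29.0
eef_pos: [0.5617, -0.2652, 0.153]
ee_rot: [-2.794, 0.001, -1.9]
force: [-0.4, -0.3, -1.1]
width: 0.0118
gripper_force: 39.7
```

Run:
```python
from h import *
fI=ax(PI,0)[0];l=np.cross(U,fI)
p,R=now();grab('wrist','w7')
t=np.radians(70); c=COR+l*.069+fI*(-.006-.086*np.cos(t))+U*.086*np.sin(t)
P1=tcp(c,PI,70,.012,.016);print(p-P1, np.degrees(Ro.from_matrix(R.T@Rt(PI,70,-1)).as_rotvec()))
plan(p,R,P1+U*.006,Rt(PI,70,-1),6)
# predicted slab corners in wrist image vs blue/white extents
im=cv2.imread('pics/w7.png').astype(int)
off=p-P1
a,n=R[:,2],-R[:,1]
cc=p-.006*n+(ZT-.016)*a   # near lower(face) corner
for e in(-1,1): print('near corner px',w2px('w7',cc+l*.064*e),w2px('w7',cc+l*.064*e+n*.012),'far corner',w2px('w7',cc+a*.086+l*.064*e+n*.012))
blue=(im[...,0]>100)&(im[...,2]<90)&(im[...,1]<120)
nb,lab,stt,cen=cv2.connectedComponentsWithStats(blue.astype(np.uint8))
for s_ in stt[1:]:
    if s_[4]>60: print(s_)
```

```text
[-0.00154822  0.00190592  0.02892729] [0.05819496 0.08356168 0.10731571]
6 rows: angular [0.01, 0.01, 0.02] xyz [0.022, 0.098, 0.371]
near corner px [264.56949686 125.49880345] [240.31316348 125.50769461] far corner [244.53235689 124.36321334]
near corner px [261.84308298 342.14933142] [242.09557961 342.16196405] far corner [245.20084651 269.60820454]
[ 241  126   23  110 2317]
[296 195  25  12  72]
[392 207  25  28 223]
[241 261  23  25 498]
```

>>> servo_tool(
  targets=[
    {"angular":[0,0,0],"xyz":[0.02,0.1,0.37],"claw":0.6},
    {"angular":[0,0,0],"xyz":[0.02,0.1,0.37],"claw":0.6},
    {"angular":[0,0,0],"xyz":[0.02,0.1,0.37],"claw":0.6},
    {"angular":[0,0,0],"xyz":[0.02,0.1,0.37],"claw":0.6},
    {"angular":[0,0,0],"xyz":[0.02,0.1,0.37],"claw":0.6},
    {"angular":[0,0,0],"xyz":[0.02,0.1,0.37],"claw":0.6},
    {"angular":[0,0,0],"xyz":[0,0,0],"claw":0.6},
  ],
)

```text
t: 29.75
eef_pos: [0.5646, -0.2684, 0.1306]
ee_rot: [-2.792, 0.001, -1.903]
force: [-0.0, -0.3, -1.2]
width: 0.0116
gripper_force: 39.7
```

>>> servo_tool(
  targets=[
    {"angular":[0,0,0],"xyz":[0,0.07,0.19],"claw":0.6},
    {"angular":[0,0,0],"xyz":[0,0.07,0.19],"claw":0.6},
    {"angular":[0,0,0],"xyz":[0,0,0],"claw":0.6},
  ],
)

```text
t: 30.05
eef_pos: [0.5649, -0.2683, 0.1272]
ee_rot: [-2.791, 0.001, -1.903]
force: [0.1, 0.7, -1.0]
width: 0.012
gripper_force: 39.7
```

>>> servo_tool(
  targets=[
    {"angular":[0,0,0],"xyz":[0,0.04,0.1],"claw":0.6},
    {"angular":[0,0,0],"xyz":[0,0,0],"claw":0.6},
  ],
)

```text
t: 30.25
eef_pos: [0.5651, -0.2685, 0.1269]
ee_rot: [-2.79, 0.001, -1.903]
force: [-2.2, 0.2, 2.5]
width: 0.012
gripper_force: 39.7
```

>>> servo_tool(
  targets=[
    {"angular":[0,0,0],"xyz":[0,-0.04,0],"claw":1.3},
    {"angular":[0,0,0],"xyz":[0,-0.1,0],"claw":1.5},
    {"angular":[0,0,0],"xyz":[0,-0.1,0],"claw":1.7},
    {"angular":[0,0,0],"xyz":[0,-0.15,0],"claw":2.0},
    {"angular":[0,0,0],"xyz":[0,-0.18,0],"claw":2.36},
    {"angular":[0,0,0],"xyz":[0,-0.18,0],"claw":2.72},
    {"angular":[0,0,0],"xyz":[0,-0.18,0],"claw":3.08},
    {"angular":[0,0,0],"xyz":[0,-0.18,0],"claw":3.44},
    {"angular":[0,0,0],"xyz":[0,-0.18,0],"claw":3.8},
    {"angular":[0,0,0],"xyz":[0,-0.18,0],"claw":4.16},
    {"angular":[0,0,0],"xyz":[0,-0.18,0],"claw":4.52},
    {"angular":[0,0,0],"xyz":[0,-0.18,0],"claw":4.88},
    {"angular":[0,0,0],"xyz":[0,0,0],"claw":4.88},
  ],
)

```text
t: 31.55
eef_pos: [0.5815, -0.274, 0.1328]
ee_rot: [-2.791, 0.001, -1.903]
force: [-0.9, 0.5, 0.1]
width: 0.0482
gripper_force: 0.1
```

>>> servo_tool(
  targets=[
    {"angular":[0,0,0],"xyz":[0,-0.18,0],"claw":5.24},
    {"angular":[0,0,0],"xyz":[0,-0.18,0],"claw":5.6},
    {"angular":[0,0,0],"xyz":[0,-0.18,0],"claw":5.96},
    {"angular":[0,0,0],"xyz":[0,-0.18,0],"claw":6.32},
    {"angular":[0,0,0],"xyz":[0,-0.18,0],"claw":6.68},
    {"angular":[0,0,0],"xyz":[0,-0.18,0],"claw":7.04},
    {"angular":[0,0,0],"xyz":[0,-0.18,0],"claw":7.4},
    {"angular":[0,0,0],"xyz":[0,-0.18,0],"claw":7.76},
    {"angular":[0,0,0],"xyz":[0,-0.18,0],"claw":8.12},
    {"angular":[0,0,0],"xyz":[0,-0.18,0],"claw":8.48},
    {"angular":[0,0,0],"xyz":[0,0,0],"claw":8.48},
  ],
)

```text
t: 32.65
eef_pos: [0.5975, -0.2795, 0.139]
ee_rot: [-2.791, 0.001, -1.903]
force: [-0.4, 0.4, 0.2]
width: 0.0844
gripper_force: 0.1
```

```bash
cat > t3.py <<'E'
from h import *
import sys
name=sys.argv[1]; th0=float(sys.argv[2])
fI=ax(PI,0)[0];l=np.cross(U,fI)
grab('wrist',name);p,R=now();st=monitor.get_state();w=st['width'];print(p,st['force'],w)
a,n=R[:,2],-R[:,1]
im=cv2.imread(f'pics/{name}.png').astype(int)
blue=(im[...,0]>100)&(im[...,2]<90)&(im[...,1]<120)
nb,lab,stt,cen=cv2.connectedComponentsWithStats(blue.astype(np.uint8))
print([s_.tolist() for s_ in stt[1:] if s_[4]>150])
for r in(140,160,180,200): xs=np.where(blue[r])[0];print(r,xs.min() if len(xs) else None,xs.max() if len(xs) else None,end='; ')
print()
for th in(th0-8,th0,th0+8):
    t=np.radians(th);u=-fI*np.cos(t)+U*np.sin(t);nb_=fI*np.sin(t)+U*np.cos(t)
    # far-face corner on glass with corner on finger A face: solve x
    F=lambda x: COR*[1,1,1]+l*.069-fI*x
    g=lambda x: n@(F(x)+u*.086-p)+w/2
    x=-g(0)/(g(1)-g(0)); c=F(x)+u*.086
    print('th',th,'far gap',round(x,4),'s',round(ZT-a@(c-p),4),[w2px(name,F(x)+u*.086-l*.064+d*nb_).round(1).tolist() for d in(0,.012)],[w2px(name,F(x)+u*.086+l*.0+d*nb_).round(1).tolist() for d in(0,.012)])
E
python3 t3.py w8 70
```

```text
[ 0.59731877 -0.27944327  0.13887714] [0.28672958 0.41747958 0.24149063] 0.08446145010651931
[[290, 127, 46, 109, 4382], [289, 261, 38, 25, 828]]
140 293 334; 160 293 333; 180 292 332; 200 291 330; 
th 62.0 far gap -0.0098 s 0.0083 [[333.4, 126.4], [311.3, 126.5]] [[325.5, 240.1], [305.5, 241.3]]
th 70.0 far gap 0.003 s 0.0135 [[336.3, 126.6], [312.5, 126.6]] [[327.9, 243.9], [306.5, 243.9]]
th 78.0 far gap 0.0157 s 0.017 [[338.4, 126.7], [313.5, 126.7]] [[329.6, 246.7], [307.4, 245.4]]
```

Run:
```python
from h import *
from fk import *
p,R=now();q=monitor.get_state()['q'];fI=ax(PI,0)[0]
p=p-R[:,2]*.006
c=lambda th:(-fI*np.cos(np.radians(th))+U*np.sin(np.radians(th)))*.086
ths=np.arange(69,8,-4.)
for a,b in zip(ths[:-1],ths[1:]):
    q,e=ik(p+c(b)-c(69),R,q);print(b,(R.T@(c(b)-c(a))*100).round(2).tolist(),round(e,4),'z',(p+c(b)-c(69))[2].round(4))
```

```text
65.0 [0.0, 0.6, 0.03] 0.0 z 0.1422
61.0 [0.0, 0.6, 0.07] 0.0 z 0.1394
57.0 [0.0, 0.59, 0.11] 0.0 z 0.1363
53.0 [0.0, 0.58, 0.15] 0.0 z 0.1329
49.0 [0.0, 0.57, 0.19] 0.0 z 0.1291
45.0 [0.0, 0.55, 0.23] 0.0 z 0.125
41.0 [0.0, 0.54, 0.27] 0.0 z 0.1206
37.0 [0.0, 0.52, 0.31] 0.0 z 0.116
33.0 [0.0, 0.49, 0.34] 0.0 z 0.1111
29.0 [0.0, 0.47, 0.38] 0.0 z 0.1059
25.0 [0.0, 0.44, 0.41] 0.0 z 0.1006
21.0 [0.0, 0.41, 0.44] 0.0 z 0.095
17.0 [0.0, 0.38, 0.47] 0.0 z 0.0894
13.0 [0.0, 0.35, 0.49] 0.0 z 0.0836
9.0 [0.0, 0.31, 0.51] 0.0 z 0.0777
```

>>> servo_tool(
  targets=[
    {"angular":[0,0,0],"xyz":[0,0,-0.2],"claw":8.48},
    {"angular":[0,0,0],"xyz":[0,0,-0.2],"claw":8.48},
    {"angular":[0,0,0],"xyz":[0,0,-0.2],"claw":8.48},
    {"angular":[0,0,0],"xyz":[0,0,0],"claw":8.48},
  ],
)

```text
t: 33.1
eef_pos: [0.5954, -0.2787, 0.145]
ee_rot: [-2.79, 0.002, -1.903]
force: [-0.1, 0.2, 0.5]
width: 0.0851
gripper_force: 0.1
```

>>> servo_tool(
  targets=[
    {"angular":[0,0,0],"xyz":[0,0.6,0.03],"claw":8.48},
    {"angular":[0,0,0],"xyz":[0,0.6,0.07],"claw":8.48},
    {"angular":[0,0,0],"xyz":[0,0.59,0.11],"claw":8.48},
    {"angular":[0,0,0],"xyz":[0,0.58,0.15],"claw":8.48},
    {"angular":[0,0,0],"xyz":[0,0.57,0.19],"claw":8.48},
    {"angular":[0,0,0],"xyz":[0,0.55,0.23],"claw":8.48},
    {"angular":[0,0,0],"xyz":[0,0,0],"claw":8.48},
  ],
)

```text
t: 33.8
eef_pos: [0.5657, -0.2687, 0.1243]
ee_rot: [-2.792, 0.001, -1.903]
force: [-0.4, 0.3, 0.1]
width: 0.0847
gripper_force: 0.2
```

```bash
python3 t3.py w9 45
```

```text
[ 0.56638306 -0.26882328  0.12481601] [-0.55207708  0.62036483  0.59840197] 0.08515106888471534
[[248, 126, 85, 110, 8653], [250, 261, 74, 25, 1765]]
140 249 331; 160 249 330; 180 249 328; 200 249 327; 
th 37.0 far gap -0.0087 s -0.0024 [[326.8, 126.4], [311.2, 126.6]] [[320.0, 233.3], [305.7, 237.6]]
th 45.0 far gap 0.0025 s 0.0073 [[331.6, 126.7], [312.9, 126.9]] [[324.0, 239.8], [307.0, 243.5]]
th 53.0 far gap 0.0144 s 0.0157 [[336.3, 127.0], [314.7, 127.1]] [[327.8, 246.0], [308.3, 248.8]]
```

>>> servo_tool(
  targets=[
    {"angular":[0,0,0],"xyz":[0,0.54,0.27],"claw":8.48},
    {"angular":[0,0,0],"xyz":[0,0.52,0.31],"claw":8.48},
    {"angular":[0,0,0],"xyz":[0,0.49,0.34],"claw":8.48},
    {"angular":[0,0,0],"xyz":[0,0.47,0.38],"claw":8.48},
    {"angular":[0,0,0],"xyz":[0,0.44,0.41],"claw":8.48},
    {"angular":[0,0,0],"xyz":[0,0.41,0.44],"claw":8.48},
    {"angular":[0,0,0],"xyz":[0,0,0],"claw":8.48},
  ],
)

```text
t: 34.55
eef_pos: [0.5474, -0.2624, 0.094]
ee_rot: [-2.793, 0.001, -1.903]
force: [-0.1, -0.1, -0.5]
width: 0.0851
gripper_force: 0.3
```

```bash
python3 t3.py w10 21
```

```text
[ 0.54785942 -0.26250358  0.09452748] [ 0.01848356  0.6440094  -0.4190402 ] 0.08499801115644176
[[209, 127, 123, 109, 12451], [215, 261, 108, 31, 2626]]
140 210 330; 160 211 329; 180 212 328; 200 212 326; 
th 13.0 far gap -0.0051 s -0.0047 [[325.8, 126.4], [318.5, 126.7]] [[319.3, 232.0], [312.2, 238.6]]
th 21.0 far gap 0.0026 s 0.0075 [[331.9, 126.7], [321.1, 127.0]] [[324.2, 240.1], [314.1, 246.9]]
th 29.0 far gap 0.0116 s 0.0191 [[338.6, 127.1], [324.0, 127.4]] [[329.7, 248.9], [316.2, 255.7]]
```

>>> servo_tool(
  targets=[
    {"angular":[0,0,0],"xyz":[0,0.38,0.47],"claw":8.48},
    {"angular":[0,0,0],"xyz":[0,0.35,0.49],"claw":8.48},
    {"angular":[0,0,0],"xyz":[0,0.1,0.14],"claw":8.48},
    {"angular":[0,0,0],"xyz":[0,0,0],"claw":8.48},
  ],
)

```text
t: 35.0
eef_pos: [0.544, -0.2612, 0.0814]
ee_rot: [-2.792, 0.001, -1.903]
force: [-1.2, 0.0, -1.3]
width: 0.085
gripper_force: 0.3
```

>>> servo_tool(
  targets=[
    {"angular":[0,0,0],"xyz":[0,0.05,-0.02],"claw":8.48},
    {"angular":[0,0,0],"xyz":[0,0.05,-0.02],"claw":8.48},
    {"angular":[0,0,0],"xyz":[0,0.05,-0.02],"claw":8.48},
    {"angular":[0,0,0],"xyz":[0,0.05,-0.02],"claw":8.48},
    {"angular":[0,0,0],"xyz":[0,0,0],"claw":8.48},
  ],
)

```text
t: 35.5
eef_pos: [0.5425, -0.2605, 0.0821]
ee_rot: [-2.791, 0.001, -1.903]
force: [-0.6, -0.5, -0.3]
width: 0.0849
gripper_force: 0.3
```

```bash
python3 t3.py w11 12
```

```text
[ 0.54250248 -0.26046236  0.0820963 ] [-0.14235244 -0.4154315   0.29732418] 0.08484585690890821
[[194, 127, 132, 109, 13387], [201, 261, 118, 32, 2972]]
140 195 324; 160 196 323; 180 197 322; 200 197 321; 
th 4.0 far gap -0.0018 s -0.0056 [[326.4, 125.9], [322.5, 126.2]] [[319.8, 230.8], [315.9, 237.9]]
th 12.0 far gap 0.0042 s 0.007 [[332.6, 126.2], [325.5, 126.5]] [[324.9, 239.0], [318.0, 246.6]]
th 20.0 far gap 0.0118 s 0.0193 [[339.8, 126.6], [329.0, 126.9]] [[330.8, 248.3], [320.5, 256.3]]
```

>>> servo_tool(
  targets=[
    {"angular":[0,0,0],"xyz":[0,1.4,-0.51],"claw":8.48},
    {"angular":[0,0,0],"xyz":[0,1.4,-0.51],"claw":8.48},
    {"angular":[0,0,0],"xyz":[0,0,0],"claw":8.48},
  ],
)

```text
t: 35.85
eef_pos: [0.5126, -0.2505, 0.0818]
ee_rot: [-2.792, 0.001, -1.903]
force: [0.3, -0.2, 1.0]
width: 0.0847
gripper_force: 0.0
```

```bash
python3 t3.py w12 4
python3 - <<'E'
from h import *
p,R=now();print(p,monitor.get_state()['q'])
# retreat up, upright, look pose
fI=ax(PI,0)[0]
p1,R1=plan(p,R,p+U*.08,R,4)
plan(p1,R1,p1+U*.04+fI*.02,Rt(PI,90,-1),6)
E
```

```text
[ 0.51400916 -0.25070143  0.0822805 ] [ 0.15361728 -0.99945432  0.46136931] 0.08497493021791443
[[157, 127, 119, 109, 11806], [167, 261, 107, 32, 2900]]
140 157 275; 160 159 274; 180 161 274; 200 162 274; 
th -4.0 far gap 0.024 s -0.0186 [[318.5, 126.2], [317.4, 126.5]] [[313.0, 224.0], [311.7, 230.5]]
th 4.0 far gap 0.0284 s -0.0058 [[323.7, 126.5], [319.8, 126.9]] [[317.4, 231.2], [313.4, 238.3]]
th 12.0 far gap 0.0344 s 0.0069 [[329.8, 126.9], [322.5, 127.2]] [[322.4, 239.5], [315.4, 247.1]]
[ 0.51400916 -0.25070143  0.0822805 ] [-0.0730007   0.15977786 -0.83705099  0.35971614 -0.24873523 -0.59351511]
4 rows: angular [0.0, 0.0, 0.0] xyz [-0.003, -0.688, -1.878]
6 rows: angular [-3.35, 0.01, -0.0] xyz [-0.001, -0.464, -0.588]
```

>>> servo_tool(
  targets=[
    {"angular":[0,0,0],"xyz":[0,-0.69,-1.88],"claw":8.48},
    {"angular":[0,0,0],"xyz":[0,-0.69,-1.88],"claw":8.48},
    {"angular":[0,0,0],"xyz":[0,-0.69,-1.88],"claw":8.48},
    {"angular":[0,0,0],"xyz":[0,-0.69,-1.88],"claw":8.48},
    {"angular":[-3.35,0,0],"xyz":[0,-0.46,-0.59],"claw":4},
    {"angular":[-3.35,0,0],"xyz":[0,-0.46,-0.59],"claw":2},
    {"angular":[-3.35,0,0],"xyz":[0,-0.46,-0.59],"claw":0},
    {"angular":[-3.35,0,0],"xyz":[0,-0.46,-0.59],"claw":0},
    {"angular":[-3.35,0,0],"xyz":[0,-0.46,-0.59],"claw":0},
    {"angular":[-3.35,0,0],"xyz":[0,-0.46,-0.59],"claw":0},
    {"angular":[0,0,0],"xyz":[0,0,0],"claw":0},
  ],
)

```text
t: 37.0
eef_pos: [0.5359, -0.2581, 0.2024]
ee_rot: [3.141, 0.002, -1.902]
force: [-0.2, 0.8, -0.8]
width: 0.0343
gripper_force: 0.0
```

```bash
cat > pose.py <<'E'
from edge import *
import sys
n=sys.argv[1]; grab('wrist',n); print(now()[0])
im=cv2.imread(f'pics/{n}.png').astype(int)
blue=((im[...,0]>90)&(im[...,0]-im[...,2]>50)&(im[...,0]-im[...,1]>25)).astype(np.uint8)
f=ax(PI,0)[0];l=np.cross(U,f)
# work in rectified imager-plane picture at z=.072 (back's plane), 0.5 mm/px: origin at corner, u along +l, v along -f
S=2000.; pts=[];dst=[]
for a,b in((0,0),(.2,0),(.2,.2),(0,.2)):
    pts.append(w2px(n,COR+U*.012+l*(a-.02)-f*(b-.02)));dst.append((a*S,b*S))
H=cv2.getPerspectiveTransform(np.float32(pts),np.float32(dst))
rb=cv2.warpPerspective(blue*255,H,(400,400)); rb=cv2.morphologyEx(rb,cv2.MORPH_OPEN,np.ones((5,5)))
k,lab,st,c=cv2.connectedComponentsWithStats(rb)
for i in range(1,k):
    if st[i,4]>1500:
        (cx,cy),(w,h),ang=cv2.minAreaRect(np.column_stack(np.where(lab==i))[:,::-1].astype(np.float32))
        x0,y0,ww,hh=st[i,:4]
        print('blob l: %.1f..%.1f mm, -f: %.1f..%.1f mm'%(x0/2-20,(x0+ww)/2-20,y0/2-20,(y0+hh)/2-20),'rect',round(cx/2-20,1),round(cy/2-20,1),round(w/2,1),round(h/2,1),'ang',round(ang,2))
# line fits of edges
ys,xs=np.where(rb>0)
def fit(pts): vx,vy,x,y=cv2.fitLine(np.float32(pts),cv2.DIST_HUBER,0,.01,.01).ravel(); return vx,vy,x/2-20,y/2-20
def prof(axis,first):
    P=[]
    for i in range(400):
        k=np.where((rb[:,i] if axis==0 else rb[i])>0)[0]
        if len(k)>100: v=k[0]-.0 if first else k[-1]+1.; P.append((i,v) if axis==0 else (v,i))
    return P
for nm,ax_,fi in(('far edge',0,True),('near edge',0,False),('right edge',1,True),('left edge',1,False)):
    P=prof(ax_,fi)
    if len(P)>30:
        P=P[6:-6]; vx,vy,x,y=fit(P); print(nm,'at l=%.1f,-f=%.1f'%(x,y),'dir deg %.2f'%np.degrees(np.arctan2(vy,vx)),len(P))
E
python3 pose.py w13; python3 cor.py w13 .15
```

```text
[ 0.53481213 -0.25771924  0.20176913]
blob l: 5.0..128.0 mm, -f: 1.0..89.5 mm rect 66.2 45.0 88.0 122.5 ang 90.0
far edge at l=58.8,-f=1.7 dir deg 0.42 234
near edge at l=59.7,-f=88.8 dir deg -0.87 234
right edge at l=5.0,-f=45.0 dir deg -90.00 163
left edge at l=128.0,-f=42.8 dir deg 90.00 163
[ 0.6224194  -0.18372111] 71.737686 4.8555783949969806e-05 8
[ 0.41140765 -0.28843525] -18.982843 8.8886846843334e-06 25
corner [ 0.56987655 -0.3429474 ]
```

Run:
```python
from h import *
from fk import *
p,R=now();q=monitor.get_state()['q'];f=ax(PI,0)[0];l=np.cross(U,f);R1=Rt(PI,90,-1)
A=COR+l*.158-f*.045;A[2]=.061
p1,R1=plan(p,R,A*[1,1,0]+U*.16,R1,8);q,e=ik(p1,R1,q);print(q.round(2),e)
p2,_=plan(p1,R1,A,R1,9);q,e=ik(p2,R1,q);print(q.round(2),e)
```

```text
8 rows: angular [-0.0, 0.01, -0.0] xyz [-1.117, -0.098, 0.523]
[ 0.03  0.28 -0.25 -0.   -1.04 -0.36] 9.87277641876941e-10
9 rows: angular [0.0, 0.0, 0.0] xyz [0.0, 0.0, 1.1]
[ 0.03  0.38 -0.36 -0.   -0.83 -0.36] 3.519452057390776e-14
```

>>> servo_tool(
  targets=[
    {"angular":[0,0,0],"xyz":[-1.12,-0.1,0.52],"claw":0},
    {"angular":[0,0,0],"xyz":[-1.12,-0.1,0.52],"claw":0},
    {"angular":[0,0,0],"xyz":[-1.12,-0.1,0.52],"claw":0},
    {"angular":[0,0,0],"xyz":[-1.12,-0.1,0.52],"claw":0},
    {"angular":[0,0,0],"xyz":[-1.12,-0.1,0.52],"claw":0},
    {"angular":[0,0,0],"xyz":[-1.12,-0.1,0.52],"claw":0},
    {"angular":[0,0,0],"xyz":[-1.12,-0.1,0.52],"claw":0},
    {"angular":[0,0,0],"xyz":[-1.12,-0.1,0.52],"claw":0},
    {"angular":[0,0,0],"xyz":[0,0,0],"claw":0},
  ],
)

```text
t: 37.95
eef_pos: [0.5701, -0.1738, 0.1597]
ee_rot: [3.14, 0.001, -1.902]
force: [-1.1, 0.2, 0.4]
width: 0.0004
gripper_force: 0.0
```

```bash
python3 pose.py w14; python3 cor.py w14 .01
python3 - <<'E'
from h import *
p,R=now();f=ax(PI,0)[0];l=np.cross(U,f)
print('rel',(p-COR)@l,(p-COR)@f,monitor.get_state()['width'])
A=COR+l*.158-f*.045;A[2]=.061
plan(p,R,A,Rt(PI,90,-1),9)
E
```

```text
[ 0.56995533 -0.17447078  0.16014043]
blob l: 5.0..135.0 mm, -f: 1.0..89.5 mm rect 69.8 45.0 88.0 129.5 ang 90.0
far edge at l=59.8,-f=1.5 dir deg 0.00 248
near edge at l=66.9,-f=88.9 dir deg -0.09 248
right edge at l=5.0,-f=51.5 dir deg 90.00 163
left edge at l=135.0,-f=45.0 dir deg 90.00 163
[ 0.59062475 -0.260644  ] 71.26101 7.69720842398805e-05 25
[ 0.45652676 -0.30560237] -18.893677 2.9594639579389424e-05 25
corner [ 0.56300974 -0.34204653]
rel 0.15874906393360622 -0.04677677532273684 0.0008907716703279903
9 rows: angular [0.01, 0.01, 0.0] xyz [0.009, -0.02, 1.102]
```

>>> servo_tool(
  targets=[
    {"angular":[0,0,0],"xyz":[0.01,-0.02,1.1],"claw":0},
    {"angular":[0,0,0],"xyz":[0.01,-0.02,1.1],"claw":0},
    {"angular":[0,0,0],"xyz":[0.01,-0.02,1.1],"claw":0},
    {"angular":[0,0,0],"xyz":[0.01,-0.02,1.1],"claw":0},
    {"angular":[0,0,0],"xyz":[0.01,-0.02,1.1],"claw":0},
    {"angular":[0,0,0],"xyz":[0.01,-0.02,1.1],"claw":0},
    {"angular":[0,0,0],"xyz":[0.01,-0.02,1.1],"claw":0},
    {"angular":[0,0,0],"xyz":[0.01,-0.02,1.1],"claw":0},
    {"angular":[0,0,0],"xyz":[0,0,1.0],"claw":0},
    {"angular":[0,0,0],"xyz":[0,0,0],"claw":0},
  ],
)

```text
t: 39.0
eef_pos: [0.5701, -0.1763, 0.0609]
ee_rot: [3.139, 0.001, -1.903]
force: [0.1, 0.2, -0.0]
width: 0.0003
gripper_force: 0.0
```

>>> servo_tool(
  targets=[
    {"angular":[0,0,0],"xyz":[0.3,0,0],"claw":0},
    {"angular":[0,0,0],"xyz":[0.3,0,0],"claw":0},
    {"angular":[0,0,0],"xyz":[0.3,0,0],"claw":0},
    {"angular":[0,0,0],"xyz":[0.3,0,0],"claw":0},
    {"angular":[0,0,0],"xyz":[0.2,0,0],"claw":0},
    {"angular":[0,0,0],"xyz":[0.2,0,0],"claw":0},
    {"angular":[0,0,0],"xyz":[0,0,0],"claw":0},
  ],
)

```text
t: 39.7
eef_pos: [0.566, -0.1917, 0.0629]
ee_rot: [-3.141, 0.002, -1.903]
force: [0.6, -0.6, 0.4]
width: 0.0004
gripper_force: 0.1
```

>>> servo_tool(
  targets=[
    {"angular":[0,0,0],"xyz":[0.2,0,0],"claw":0},
    {"angular":[0,0,0],"xyz":[0.1,0,0],"claw":0},
    {"angular":[0,0,0],"xyz":[0,0,0],"claw":0},
  ],
)

```text
t: 40.0
eef_pos: [0.565, -0.1944, 0.0627]
ee_rot: [-3.142, 0.001, -1.903]
force: [1.1, 0.1, 0.7]
width: 0.0005
gripper_force: 0.6
```

```bash
python3 pose.py w15
python3 - <<'E'
from h import *
p,R=now();f=ax(PI,0)[0];l=np.cross(U,f);F=np.array(monitor.get_state()['force'])
print('rel',(p-COR)@l,(p-COR)@f,'F',F@l,F@f,F[2])
E
```

```text
[ 0.56499368 -0.19437654  0.06267961]
blob l: 15.5..127.5 mm, -f: 1.5..88.5 mm rect 71.2 44.8 86.5 111.5 ang 90.0
far edge at l=69.0,-f=1.8 dir deg -0.30 197
near edge at l=57.6,-f=88.2 dir deg -0.20 197
right edge at l=15.5,-f=44.8 dir deg 90.00 160
left edge at l=120.1,-f=46.7 dir deg -90.00 160
rel 0.13831244575694207 -0.044987429770456826 F 0.6235947989998193 0.3919233351239733 1.4159163511327222
```

>>> servo_tool(
  targets=[
    {"angular":[0,0,0],"xyz":[0.1,0,0],"claw":0},
    {"angular":[0,0,0],"xyz":[0,0,0],"claw":0},
  ],
)

```text
t: 40.25
eef_pos: [0.5648, -0.1948, 0.0627]
ee_rot: [-3.142, 0.002, -1.903]
force: [0.7, 5.6, 1.5]
width: 0.0002
gripper_force: 2.2
```

>>> servo_tool(
  targets=[
    {"angular":[0,0,0],"xyz":[0.1,0,0],"claw":0},
    {"angular":[0,0,0],"xyz":[0,0,0],"claw":0},
  ],
)

```text
t: 40.45
eef_pos: [0.5647, -0.195, 0.0627]
ee_rot: [-3.141, 0.003, -1.903]
force: [0.9, 8.8, 2.9]
width: 0.0006
gripper_force: 4.6
```

>>> servo_tool(
  targets=[
    {"angular":[0,0,0],"xyz":[0.1,0,0],"claw":0},
    {"angular":[0,0,0],"xyz":[0,0,0],"claw":0},
  ],
)

```text
t: 40.65
eef_pos: [0.5648, -0.1951, 0.0627]
ee_rot: [-3.141, 0.004, -1.903]
force: [1.7, 12.9, 2.4]
width: 0.0003
gripper_force: 6.8
```

>>> servo_tool(
  targets=[
    {"angular":[0,0,0],"xyz":[-0.6,0,0],"claw":0},
    {"angular":[0,0,0],"xyz":[-0.8,0,-0.3],"claw":0},
    {"angular":[0,0,0],"xyz":[0,0,-1.5],"claw":0},
    {"angular":[0,0,0],"xyz":[0,0,-2],"claw":0},
    {"angular":[0,0,0],"xyz":[0,0,-2],"claw":0},
    {"angular":[0,0,0],"xyz":[0,0,-2],"claw":0},
    {"angular":[0,0,0],"xyz":[0,0,0],"claw":0},
  ],
)

```text
t: 41.35
eef_pos: [0.57, -0.1844, 0.1438]
ee_rot: [-3.137, 0.002, -1.902]
force: [0.4, -0.5, -0.3]
width: 0.0003
gripper_force: 0.0
```

```bash
python3 pose.py w16
python3 - <<'E'
from h import *
from fk import *
p,R=now();f=ax(PI,0)[0];l=np.cross(U,f);q=monitor.get_state()['q']
A=COR+l*.064-f*.125;A[2]=.063;R1=Rt(PI,90,-1)
p1,_=plan(p,R,A*[1,1,0]+U*.14,R1,8)
p1,_=plan(p1,R1,A,R1,8);print(ik(p1,R1,q))
E
```

```text
[ 0.56915483 -0.18420505  0.14213387]
blob l: -1.0..127.5 mm, -f: 1.5..89.0 mm rect 63.0 45.0 128.0 87.0 ang 0.0
far edge at l=71.5,-f=1.5 dir deg -0.06 244
near edge at l=61.5,-f=88.8 dir deg -0.22 244
right edge at l=-0.5,-f=41.8 dir deg 90.00 163
left edge at l=127.5,-f=45.0 dir deg 90.00 163
8 rows: angular [-0.02, 0.01, -0.0] xyz [1.066, 1.008, 0.024]
8 rows: angular [0.0, 0.0, 0.0] xyz [0.0, 0.0, 0.963]
(array([-9.83904576e-02,  2.76071270e-01, -5.25809566e-01, -8.16111450e-12,
       -7.68915491e-01, -2.33222100e-01]), np.float64(4.818285605755395e-12))
```

Right side is snug. Now the forward push.

>>> servo_tool(
  targets=[
    {"angular":[0,0,0],"xyz":[1.07,1.01,0.02],"claw":0},
    {"angular":[0,0,0],"xyz":[1.07,1.01,0.02],"claw":0},
    {"angular":[0,0,0],"xyz":[1.07,1.01,0.02],"claw":0},
    {"angular":[0,0,0],"xyz":[1.07,1.01,0.02],"claw":0},
    {"angular":[0,0,0],"xyz":[1.07,1.01,0.02],"claw":0},
    {"angular":[0,0,0],"xyz":[1.07,1.01,0.02],"claw":0},
    {"angular":[0,0,0],"xyz":[1.07,1.01,0.02],"claw":0},
    {"angular":[0,0,0],"xyz":[1.07,1.01,0.02],"claw":0},
    {"angular":[0,0,0],"xyz":[0,0,1.2],"claw":0},
    {"angular":[0,0,0],"xyz":[0,0,1.2],"claw":0},
    {"angular":[0,0,0],"xyz":[0,0,1.2],"claw":0},
    {"angular":[0,0,0],"xyz":[0,0,1.2],"claw":0},
    {"angular":[0,0,0],"xyz":[0,0,1.2],"claw":0},
    {"angular":[0,0,0],"xyz":[0,0,1.0],"claw":0},
    {"angular":[0,0,0],"xyz":[0,0,0.6],"claw":0},
    {"angular":[0,0,0],"xyz":[0,0,0],"claw":0},
  ],
)

```text
t: 43.0
eef_pos: [0.4637, -0.2384, 0.0619]
ee_rot: [3.14, 0.001, -1.903]
force: [-0.8, 0.2, 0.5]
width: 0.0002
gripper_force: 0.0
```

Run:
```python
from h import *
p,R=now();f=ax(PI,0)[0];l=np.cross(U,f)
print('rel',(p-COR)@l,(p-COR)@f,p[2]);plan(p,R,COR*[1,1,0]+l*.064-f*.112+U*.063,Rt(PI,90,-1),5)
```

```text
rel 0.06371070617719984 -0.12645393810674455 0.061872216761930623
5 rows: angular [0.02, 0.01, -0.0] xyz [-0.006, -0.289, -0.023]
```

>>> servo_tool(
  targets=[
    {"angular":[0,0,0],"xyz":[0,-0.29,-0.02],"claw":0},
    {"angular":[0,0,0],"xyz":[0,-0.29,-0.02],"claw":0},
    {"angular":[0,0,0],"xyz":[0,-0.29,-0.02],"claw":0},
    {"angular":[0,0,0],"xyz":[0,-0.29,-0.02],"claw":0},
    {"angular":[0,0,0],"xyz":[0,-0.29,-0.02],"claw":0},
    {"angular":[0,0,0],"xyz":[0,0,0],"claw":0},
  ],
)

```text
t: 43.6
eef_pos: [0.4784, -0.2434, 0.0641]
ee_rot: [-3.141, 0.001, -1.903]
force: [0.5, 0.1, -0.5]
width: 0.0001
gripper_force: 0.0
```

>>> servo_tool(
  targets=[
    {"angular":[0,0,0],"xyz":[0,-0.15,0],"claw":0},
    {"angular":[0,0,0],"xyz":[0,-0.15,0],"claw":0},
    {"angular":[0,0,0],"xyz":[0,0,0],"claw":0},
  ],
)

```text
t: 43.9
eef_pos: [0.4809, -0.2443, 0.0639]
ee_rot: [3.141, 0.001, -1.903]
force: [-0.0, 0.7, 0.5]
width: 0.0003
gripper_force: 0.0
```

>>> servo_tool(
  targets=[
    {"angular":[0,0,0],"xyz":[0,-0.1,0],"claw":0},
    {"angular":[0,0,0],"xyz":[0,-0.1,0],"claw":0},
    {"angular":[0,0,0],"xyz":[0,0,0],"claw":0},
  ],
)

```text
t: 44.2
eef_pos: [0.4827, -0.2449, 0.064]
ee_rot: [3.141, 0.001, -1.903]
force: [0.3, -0.2, 0.6]
width: 0.0005
gripper_force: 0.0
```

>>> servo_tool(
  targets=[
    {"angular":[0,0,0],"xyz":[0,-0.15,0],"claw":0},
    {"angular":[0,0,0],"xyz":[0,-0.15,0],"claw":0},
    {"angular":[0,0,0],"xyz":[0,0,0],"claw":0},
  ],
)

```text
t: 44.5
eef_pos: [0.4856, -0.2459, 0.0639]
ee_rot: [3.141, 0.001, -1.903]
force: [-0.4, -0.2, -0.0]
width: 0.0003
gripper_force: 0.0
```

>>> servo_tool(
  targets=[
    {"angular":[0,0,0],"xyz":[0,-0.15,0],"claw":0},
    {"angular":[0,0,0],"xyz":[0,-0.15,0],"claw":0},
    {"angular":[0,0,0],"xyz":[0,0,0],"claw":0},
  ],
)

```text
t: 44.8
eef_pos: [0.4877, -0.2468, 0.0638]
ee_rot: [3.14, 0.001, -1.903]
force: [-3.4, 1.8, 1.9]
width: 0.0003
gripper_force: 2.0
```

>>> servo_tool(
  targets=[
    {"angular":[0,0,0],"xyz":[0,-0.1,0],"claw":0},
    {"angular":[0,0,0],"xyz":[0,-0.1,0],"claw":0},
    {"angular":[0,0,0],"xyz":[0,0,0],"claw":0},
  ],
)

```text
t: 45.1
eef_pos: [0.4878, -0.2469, 0.0637]
ee_rot: [3.137, 0.001, -1.903]
force: [-9.0, 5.4, 8.3]
width: 0.0005
gripper_force: 5.8
```

>>> servo_tool(
  targets=[
    {"angular":[0,0,0],"xyz":[0,0.5,0],"claw":0},
    {"angular":[0,0,0],"xyz":[0,0.8,0],"claw":0},
    {"angular":[0,0,0],"xyz":[0,0.5,-1],"claw":0},
    {"angular":[0,0,0],"xyz":[0,0,-2.5],"claw":0},
    {"angular":[0,0,0],"xyz":[0,0,-2.5],"claw":0},
    {"angular":[0,0,0],"xyz":[0,0,-2.5],"claw":0},
    {"angular":[0,0,0],"xyz":[0,0,-2.5],"claw":0},
    {"angular":[0,0,0],"xyz":[0,0,-2.5],"claw":0},
    {"angular":[-1,0,0],"xyz":[0,0,0],"claw":0},
    {"angular":[0,0,0],"xyz":[0,0,0],"claw":0},
  ],
)

```text
t: 46.1
eef_pos: [0.4737, -0.2418, 0.2]
ee_rot: [3.126, 0.002, -1.903]
force: [0.6, 1.1, -0.7]
width: 0.0004
gripper_force: 0.0
```

```bash
python3 pose.py w17
python3 - <<'E'
from edge import *
# near-side ruler checks: gap of dark glass between slab and white rulers along scans (z=.066)
f=ax(PI,0)[0];l=np.cross(U,f)
g=cv2.imread('pics/w17.png').astype(int)
for y in(.03,.064,.1):
    print('far scan',y,[ (round(s*1000),g[int(round(v[1])),int(round(v[0]))].tolist()) for s in np.arange(-.006,.0071,.002) for v in[w2px('w17',COR+l*y+f*s+U*.006)] if 0<=v[0]<512 and 0<=v[1]<384])
for x in(.03,.07):
    print('right scan',x,[ (round(s*1000),g[int(round(v[1])),int(round(v[0]))].tolist()) for s in np.arange(-.006,.0071,.002) for v in[w2px('w17',COR-f*x-l*s+U*.006)] if 0<=v[0]<512 and 0<=v[1]<384])
grab('top','t9')
E
python3 cor.py w17 .135
```

```text
[ 0.47309161 -0.24168431  0.19904838]
blob l: -1.5..91.0 mm, -f: -0.5..87.5 mm rect 44.5 43.2 92.0 87.5 ang 0.0
far edge at l=33.9,-f=0.0 dir deg 0.00 168
near edge at l=46.6,-f=87.1 dir deg 0.11 168
right edge at l=-1.5,-f=53.9 dir deg 90.00 162
left edge at l=88.7,-f=39.0 dir deg 89.50 162
far scan 0.03 [(-6, [254, 145, 59]), (-4, [254, 146, 58]), (-2, [254, 146, 57]), (0, [254, 151, 70]), (2, [254, 193, 146]), (4, [255, 255, 255]), (6, [255, 255, 255])]
far scan 0.064 [(-6, [254, 145, 58]), (-4, [254, 145, 59]), (-2, [254, 145, 59]), (0, [253, 142, 56]), (2, [254, 226, 199]), (4, [255, 255, 255]), (6, [255, 255, 255])]
far scan 0.1 [(-6, [28, 26, 27]), (-4, [30, 28, 28]), (-2, [30, 28, 28]), (0, [30, 30, 29]), (2, [31, 29, 29]), (4, [32, 30, 30]), (6, [28, 27, 28])]
right scan 0.03 [(-6, [202, 85, 34]), (-4, [202, 85, 33]), (-2, [203, 87, 35]), (0, [198, 93, 56]), (2, [222, 229, 235]), (4, [227, 239, 245]), (6, [226, 239, 245])]
right scan 0.07 [(-6, [209, 90, 38]), (-4, [209, 90, 38]), (-2, [208, 89, 37]), (0, [207, 97, 54]), (2, [222, 230, 236]), (4, [228, 241, 246]), (6, [228, 242, 247])]Traceback (most recent call last):
  File "cor.py", line 5, in <module>
    far=edge_line(n,COR+l*.17,COR+l*lo,.06)   # outward normal must be +f
  File "edge.py", line 13, in edge_line
    out=np.array(out); vx,vy,x0,y0=cv2.fitLine(out[:,:2].astype(np.float32),cv2.DIST_HUBER,0,.001,.001).ravel()
                                               ~~~^^^^^^
IndexError: too many indices for array: array is 1-dimensional, but 2 were indexed
```

```bash
python3 -c "
from station import order
print(order.job_done())"
```

```text
the job is handed in; nothing more can be done
None
```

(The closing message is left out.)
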